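# Slide the pepper mill home into the condiment rack

### The job

Put the pepper mill away: push it with the fingers across the worktop, upright and standing on its foot all the time, through the open front of the empty bay of the white condiment rack, until its whole foot is inside the bay. Only push it - do not grip, lift or tip it - and leave the jar and the bottle in the rack and the glass and the mug beside it where they stand.

Things in the scene. Friction and masses are not known exactly. Their poses are not given: they have to be found in the camera images.
- pepper_mill: turned wooden pepper mill, upright, 170 mm tall, about 0.18 kg, round; 58 mm across at its foot, which is the widest part, waisted and about 49 mm across at the head; loose on the worktop in front of the rack. It slides when pushed near the foot (below about 30 mm) and tips when pushed high. Origin: centre of its underside; z up its axis
- bay_empty: the empty white bay: two upright walls 6 mm thick, 40 mm high, 86 mm deep, 84 mm clear between them, no floor, front open, the rack's back board at the rear. Its place in the row of three changes. Origin: on the worktop, at the middle of the bay; x points inwards (mouth at x = -43 mm, back board at +43 mm), y to the left
- bay_jar: same kind of bay, taken by the spice jar; axes and sizes as for bay_empty
- bay_bottle: same kind of bay, taken by the sauce bottle; axes and sizes as for bay_empty
- rack: white back board of the condiment rack, 291 mm wide, 12 mm thick and 75 mm high (82 mm with the steel bar on it), fixed; the three bays stand side by side in front of it, 97 mm apart. It faces the robot, turned up to 12 degrees. Origin: on the worktop, middle of its front face; x points backwards, y to the left
- spice_jar: spice jar with a dark cap, 41 mm across, 105 mm tall, loose in its bay; origin: centre of its underside
- sauce_bottle: squeeze bottle with a pale cap, 50 x 83 mm, 175 mm tall, loose in its bay; origin: centre of its underside
- glass: clear drinking glass, 80 mm across, 91 mm tall, loose, to the right of the work; origin: centre of its underside
- mug: white mug, 92 mm across, 123 mm with the handle, 95 mm tall, loose, to the left of the work; origin: centre of its underside
Not all that is in view belongs to the job. What is shaped like the pepper_mill but purple or red is not meant.

How it is judged:
At the end, for the whole second after the job is handed in: The mill stands upright (within 5 degrees) and at rest on the worktop, its whole foot inside the empty bay: its axis at most 17 mm in front of the bay's middle and within 17 mm of it sideways. Jar, bottle, glass and mug are within 20 mm of where they stood (x of pepper_mill in the frame of bay_empty between -0.017 and 0.02 m and y of pepper_mill in the frame of bay_empty between -0.017 and 0.017 m and angle between pepper_mill's own z axis and vertical below 0.08 rad and height (world z) of pepper_mill below 0.006 m and linear speed of pepper_mill below 0.02 m/s and distance of each of spice_jar, sauce_bottle, glass, mug from where it was at the start of the episode below 0.02 m); the robot touches nothing.
It fails at once if the mill is tipped more than about 17 degrees (angle between pepper_mill's own z axis and vertical above 0.3 rad).
It fails at once if the mill is lifted off the worktop (height (world z) of pepper_mill above 0.012 m).
It fails at once if the mill is gripped or pressed with more than 30 N (contact force between the fingers and pepper_mill above 30 N).
It fails at once if the jar, bottle, glass or mug is moved by more than 20 mm or knocked over (distance of any of spice_jar, sauce_bottle, glass, mug from where it was at the start of the episode above 0.02 m or angle between any of spice_jar, sauce_bottle, glass, mug's own z axis and vertical above 0.35 rad).
It also fails if it takes over 70 s, if anything falls off the work surface, if the arm or the gripper's body presses on something with over 40 N, if the wrist force passes 120 N, or if a joint passes its speed limit or range.

### The arm

A 7-joint arm with a two-finger parallel gripper is mounted at the origin on a cart in front of the work surface, level with it; the furniture and walls round the work are solid. World frame = base frame: x ahead of the robot, y to its left, z up, the work surface at z = 0. Lengths are in m, angles in rad, forces in N, time in s.
With the tool pointing down it reaches from about 0.4 to 0.85 m from the base axis. Payload 4.5 kg.
Tool frame: the origin (TCP) lies midway between the tips of the shut fingers; the grasp point (between the pads) lies 19 mm behind it; z points along the fingers, y is the line along which they close (so a half turn about z gives the same grasp; the last joint's range is limited). The gripper opens to 88 mm and grips with 3 to 60 N. Pads are 18 mm wide; open, the fingers measure 123 mm over their backs; the gripper's body (75 mm by 187 mm) begins 45 mm behind the grasp point.
Start: joints at [-1.22, 0.689, -0.195, 1.565, 0.157, 0.902, -0.215], TCP at [0.195, 0.594, 0.239] pointing down, gripper open.
Joint ranges: [-3.01, 3.01], [-0.46, 2.08], [-1.47, 1.51], [0.13, 2.56], [-1, 4.14], [0.04, 2.09], [-2.66, 2.66]. Speed limits (rad/s): [2.57, 2.57, 3.14, 3.14, 3.14, 3.14, 3.14].

### API

Orientations are given as a unit quaternion [x, y, z, w].
In Python, from plant import * gives the robot as it stands.
- The arm moves only by the tool send_rows, never from a script. Its argument "targets" is a list of rows, each a list of 2 entries, a list of its own where there are three numbers: the shift along the tool's x, y, z in units of 0.3 m (1.0 is 0.3 m), then the turn, a rotation vector about the tool's x, y, z in units of pi rad (1.0 is pi rad). A call has 1 to 12 rows; each row is the pose to reach, as a shift and turn from the pose commanded when the call began, along the tool's axes at that moment, turning the shorter way round; what a row does not reach only later rows make up. A row lasts 1/8 s, in which the tool goes at most 62.5 mm and 10.7 degrees, less where a joint would pass 70% of its speed; a pose out of reach is approached as far as the arm can. A call with a number of a shift or a turn outside -1 to 1 is refused whole. A call with a gripper value outside its range is refused whole. "fingers" is the opening, from 0 (shut) to 1 (fully open), set as the call begins (left out, the last holds). The fingers move at their own pace and stop on an object; "newtons" is the grip in N (left out, the last holds). Time passes only in rows, so rows that repeat a pose let the fingers close. It gives the time, the measured TCP pose, the force, the opening and the grip force at its end, in the units of the state.
- get_state(): the state, without advancing time (a new reading comes with each control period).
- snapshot(name): name is "scene" or "top" or "wrist"; returns a dict with "img" (420x560x3 uint8, blue, green, red), "fx", "fy", "cx", "cy" (pixels), "cam_to_world" (4x4, takes a point from camera to world coordinates); the wrist camera has in their place "T_tool_cam" (4x4, takes a point from camera to tool coordinates, whose origin is the TCP and whose axes are the flange's). Camera axes: x right, y down, z forward; pixel columns grow to the right and rows downward; lengths in m; the calibration is good to about 2 mm. A picture is of the moment at which its call begins: read the wrist's pose just before it. There is no depth.
- finish_job(): hands the job in; it is judged then, once.
The state is a dict: "clock": time; "q": joint angles; "qd": joint speeds; "joint_torque": joint torques, N m; "tool_pos": TCP position; "eef_rot": TCP orientation; "contact_force": force on the tool from outside, world axes, zero at the start; "moment": the same for the moment, N m; "opening": opening from 0.0 (shut) to 1.0 (fully open); "finger_force": force on a finger pad.
Only numpy, scipy, OpenCV 4.12 (cv2) and the standard library are available. Lean on these libraries where they do the work, as an engineer would, in place of code of your own. Each camera call takes 0.05 s, during which the arm holds its last target. There are 200 camera calls.

## Working session

There is one attempt and no reset: what is moved stays moved. The work goes in short steps, Python scripts to look and compute and a tool call to move; the robot and the scene stay as the last step left them, time stands still between calls to the robot, and variables do not carry over. Pictures are saved under pics/ and viewed, at most 10 in all, crops included, and the job is handed in when it is done.

Besides the shell and the picture viewer there is one more tool, called after "Request:" as name([rows], argument=value, ...), one row to a line, values as JSON. send_rows: Moves the arm, as the interface text tells. Its arguments: {"type":"object","properties":{"targets":{"type":"array"},"fingers":{"type":"number"},"newtons":{"type":"number"}},"required":["targets"]}

```bash
mkdir -p pics; ls
python3 - <<'E'
from plant import *
import cv2,numpy as np
s=get_state();print(s)
for n in("scene","top"):
    d=snapshot(n);cv2.imwrite(f"pics/{n}0.png",d["img"]);print(n,d["fx"],d["cx"],d["cy"],np.round(d["cam_to_world"],3).tolist())
E
```

```text
pics
{'clock': 0.0, 'q': array([-1.22020352,  0.68997429, -0.19450997,  1.56632342,  0.15728726,
        0.90247905, -0.21513747]), 'qd': array([-1.32721770e-03,  2.71536871e-05,  7.98487748e-04,  6.79257417e-04,
        5.22210823e-04, -6.45639799e-04,  5.70951415e-04]), 'joint_torque': array([ 5.89352458e-04, -5.27554107e+01, -1.26690332e+00, -1.53428221e+01,
       -5.27124968e-02,  6.71557340e-03,  1.75108448e-04]), 'tool_pos': array([0.19455293, 0.59329878, 0.23792146]), 'eef_rot': array([ 1.57718335e-01,  9.87483732e-01, -8.93518991e-04, -8.17031949e-05]), 'contact_force': array([-0.4225421 , -0.39885147,  0.62714195]), 'moment': array([-0.0016491 ,  0.02675174, -0.02703291]), 'finger_force': 0.0, 'opening': 1.000594762941669}
scene 398.83440187461656 272.9305657536656 214.13062467587451 [[0.817, -0.258, 0.516, 0.113], [-0.577, -0.353, 0.737, -0.646], [-0.008, -0.9, -0.437, 0.42], [0.0, 0.0, 0.0, 1.0]]
top 386.74839859098216 282.99944688037124 216.0170644751146 [[0.482, -0.807, 0.34, 0.198], [-0.876, -0.447, 0.181, -0.155], [0.006, -0.386, -0.923, 1.062], [0.0, 0.0, 0.0, 1.0]]
```

View pics/scene0.png

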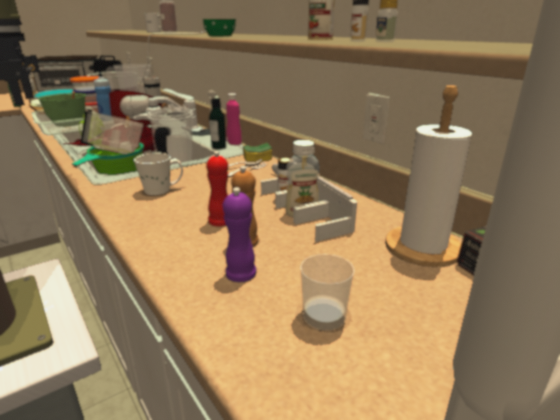

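View pics/top0.png

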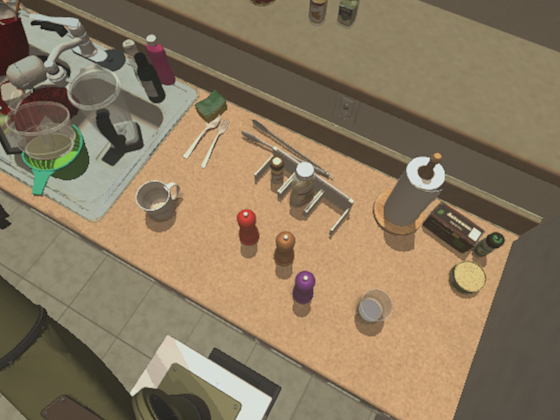

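The scene and top views show three mill shapes. In the top view they are red (248,228), brown (285,248) and purple (304,287), and the brown wooden one is the target. The empty bay is the rightmost one, around (328,203) in the top view. The mug is at (157,200) and the glass at (374,308). I'll check this in one close crop.

```bash
cat > h.py <<'E'
from plant import *
import cv2,numpy as np
def ray(d,u,v,z):
    T=d["cam_to_world"];r=T[:3,:3]@np.array([(u-d["cx"])/d["fx"],(v-d["cy"])/d["fy"],1]);o=T[:3,3]
    return (o+r*(z-o[2])/r[2])[:2]
def proj(d,p):
    T=d["cam_to_world"];c=T[:3,:3].T@(np.array(p)-T[:3,3]);return np.array([d["fx"]*c[0]/c[2]+d["cx"],d["fy"]*c[1]/c[2]+d["cy"]])
E
python3 - <<'E'
from h import *
d=snapshot("top");i=d["img"]
cv2.imwrite("pics/crop0.png",cv2.resize(i[140:330,225:405],None,fx=3.15,fy=3.15,interpolation=cv2.INTER_CUBIC))
for n,(u,v) in dict(red=(249,240),brown=(285,262),purple=(303,299),glass=(370,318),mug=(160,212)).items():print(n,ray(d,u,v,0))
E
```

```text
red [0.47613242 0.1036604 ]
brown [ 0.46885654 -0.0193693 ]
purple [ 0.40109742 -0.11257853]
glass [ 0.44309574 -0.29366978]
mug [0.42354978 0.38110853]
```

View pics/crop0.png

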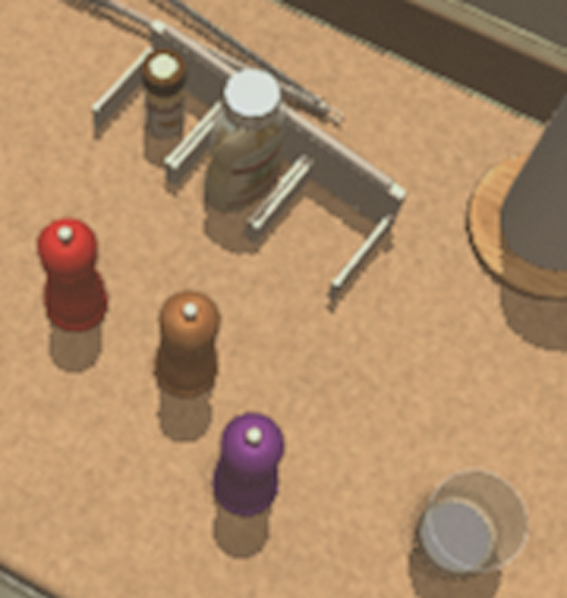

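The crop confirms it: brown wooden mill at crop (188,345), with a silver knob at (189,310). The empty bay's walls run from (254,222) to (306,163) and from (335,286) to (388,222). The jar and bottle are in the other two bays.

Run:
```python
from h import *
d=snapshot("top")
c=lambda u,v:(225+(u+.5)/3.15-.5,140+(v+.5)/3.15-.5)
P={}
for n,u,v,z in [("LF",254,221,.04),("LR",308,161,.04),("RF",335,286,.04),("RR",388,222,.04),("JF",97,110,.04),("JBf",173,163,.04),("boardL",158,28,.08),("boardR",400,192,.08),("knob",189,311,.17),("knobP",253,436,.17),("knobR",65,233,.17)]:
    P[n]=ray(d,*c(u,v),z);print(n,np.round(P[n],4))
print(np.linalg.norm(P["LF"]-P["RF"]),np.linalg.norm(P["LF"]-P["LR"]),np.linalg.norm(P["boardL"]-P["boardR"]))
b=P["boardL"]-P["boardR"];print("yaw",np.degrees(np.arctan2(-b[0],b[1])))
for a,e in (("RF","LF"),("RF","JF"),):
    w=P[e]-P[a];print("yaw",np.degrees(np.arctan2(-w[0],w[1])),np.linalg.norm(w))
# brown mask in both views
for n,z in(("top",0),("scene",0)):
    s=snapshot(n);h=cv2.cvtColor(s["img"],cv2.COLOR_BGR2HSV)
    m=cv2.inRange(h,(4,90,30),(14,255,150))
    if n=="top": roi=(slice(225,275),slice(265,305))
    else: roi=(slice(160,255),slice(225,265))
    k=np.zeros_like(m);k[roi]=m[roi]
    nn,l,st,ce=cv2.connectedComponentsWithStats(k);j=1+np.argmax(st[1:,4]);print(n,st[j],ce[j])
    cv2.imwrite(f"pics/m_{n}.png",(l==j)*255)
s=snapshot("scene");cv2.imwrite("pics/crop1.png",cv2.resize(s["img"][130:290,190:370],None,fx=3.7,fy=3.7,interpolation=cv2.INTER_CUBIC))
for n,p in P.items():
    z=.04 if n in("LF","LR","RF","RR","JF","JBf") else .08 if "board" in n else .17
    print(n,np.round((proj(s,[*p,z])-[190,130]+.5)*3.7))
```

```text
LF [ 0.6233 -0.001 ]
LR [ 0.7021 -0.0169]
RF [ 0.6021 -0.094 ]
RR [ 0.6819 -0.1089]
JF [0.6531 0.1831]
JBf [0.6391 0.0925]
boardL [0.7388 0.164 ]
boardR [ 0.6946 -0.1077]
knob [ 0.4773 -0.0118]
knobP [ 0.414  -0.1008]
knobR [0.4871 0.1061]
0.09531927931592896 0.08037714246183293 0.27524515853020287
yaw -9.253461079841225
yaw -12.84371244697951 0.09531927931592896
yaw -10.4316516509869 0.281679774315457
top [274 232  21  35 412] [284.06796117 251.99271845]
scene [231 176  23  27 260] [244.02692308 186.08461538]
LF [388. 286.]
LR [501. 263.]
RF [460. 352.]
RR [582. 324.]
JF [262. 188.]
JBf [320. 232.]
boardL [374. 119.]
boardR [602. 255.]
knob [182. 135.]
knobP [162. 214.]
knobR [92. 78.][ WARN:0@2.331] global loadsave.cpp:1063 imwrite_ Unsupported depth image for selected encoder is fallbacked to CV_8U.
```

View pics/crop1.png

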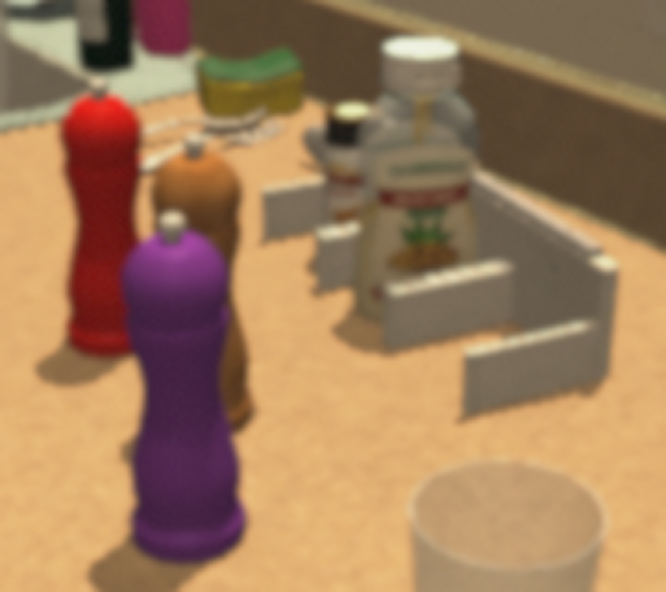

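The view agrees with the top view: empty bay walls at crop (388,286)–(512,265) and (463,355)–(590,325), brown mill's knob at (195,145), purple's at (173,220). Next I'll triangulate the knobs. A vertical gripper's body would hit the mill's head, so the gripper has to lean back with its fingers pointing forward and down.

```bash
cat >> h.py <<'E'
from scipy.spatial.transform import Rotation as R
def tri(a,pa,b,pb):
    A=[];B=[]
    for d,(u,v) in((a,pa),(b,pb)):
        T=d["cam_to_world"];r=T[:3,:3]@np.array([(u-d["cx"])/d["fx"],(v-d["cy"])/d["fy"],1]);r/=np.linalg.norm(r)
        M=np.eye(3)-np.outer(r,r);A.append(M);B.append(M@T[:3,3])
    A=np.vstack(A);B=np.hstack(B);x=np.linalg.lstsq(A,B,rcond=None)[0];return x,np.linalg.norm(A@x-B)
def look(yaw,t,flip=1):
    "tool z leaning t (rad) from down towards heading yaw, tool y horizontal (left of heading if flip=1)"
    p=np.array([np.cos(yaw),np.sin(yaw),0]);z=np.sin(t)*p-np.cos(t)*np.array([0,0,1]);y=flip*np.array([-p[1],p[0],0])
    return R.from_matrix(np.c_[np.cross(y,z),y,z])
def row(pos,rot,s=None):
    s=s or get_state();r=R.from_quat(s["eef_rot"])
    return np.round(r.inv().apply(np.array(pos)-s["tool_pos"])/.3,3),np.round((r.inv()*rot).as_rotvec()/np.pi,3)
E
python3 - <<'E'
from h import *
a=snapshot("top");b=snapshot("scene")
ct=lambda u,v:(225+(u+.5)/3.15-.5,140+(v+.5)/3.15-.5)
cs=lambda u,v:(190+(u+.5)/3.7-.5,130+(v+.5)/3.7-.5)
for n,p,q in [("mill",(189,311),(195,145)),("purple",(253,436),(173,219)),("red",(65,233),(98,88)),("LF",(254,221),(387,290)),("RF",(335,286),(463,355)),("RR",(388,222),(590,325)),("LR",(308,161),(510,264))]:
    x,e=tri(a,ct(*p),b,cs(*q));print(n,np.round(x,4),round(e,4))
E
```

```text
mill [ 0.4822 -0.0117  0.1625] 0.0038
purple [ 0.4169 -0.1014  0.1665] 0.003
red [0.4905 0.1079 0.1625] 0.0014
LF [ 6.244e-01 -3.000e-04  3.640e-02] 0.0006
RF [ 0.6039 -0.0941  0.0368] 0.0009
RR [ 0.6849 -0.11    0.0378] 0.0031
LR [ 0.7056 -0.018   0.0379] 0.0038
```

Request:
send_rows([
  [[-0.1,-0.1,-0.233],[0,0,0]],
  [[-0.61,-0.746,-0.233],[0,0,0]],
  [[-0.61,-0.746,-0.233],[0,0,0]],
  [[-0.61,-0.746,-0.233],[0,0,0]],
  [[-0.61,-0.746,-0.233],[0,0,0]],
  [[-0.61,-0.746,-0.233],[0,0,0]],
  [[-0.61,-0.746,-0.233],[0,0,0]],
], fingers=0.34)

```text
clock: 1.32
tool_pos: [0.2991, 0.3246, 0.309]
eef_rot: [0.158, 0.987, 0.001, 0.0]
contact_force: [-0.0, -0.5, 0.7]
opening: 0.34
finger_force: 0.0
```

Request:
send_rows([
  [[-0.61,-0.746,0],[0,0,0]],
  [[-0.61,-0.746,0],[0,0,0]],
  [[-0.61,-0.746,0],[0,0,0]],
  [[-0.61,-0.746,0],[0,0,0]],
  [[-0.61,-0.746,0],[0,0,0]],
  [[-0.61,-0.746,0],[0,0,0]],
])

```text
clock: 2.08
tool_pos: [0.4046, 0.0537, 0.3085]
eef_rot: [0.159, 0.987, 0.0, 0.0]
contact_force: [0.6, -0.4, -0.0]
opening: 0.341
finger_force: 0.0
```

Request:
send_rows([
  [[0,0,0],[0.06,0,0]],
  [[0,0,0],[0.1,0,0]],
  [[0,0,0],[0.1,0,0]],
])

```text
clock: 2.45
tool_pos: [0.4036, 0.0596, 0.3076]
eef_rot: [0.151, 0.976, -0.153, -0.024]
contact_force: [0.5, 0.1, -0.4]
opening: 0.339
finger_force: 0.0
```

Run:
```python
from h import *
s=get_state();print(s["clock"],s["q"].round(3),s["tool_pos"].round(3),R.from_quat(s["eef_rot"]).as_matrix().round(3).tolist())
```

```text
2.45 [-0.39   0.4   -0.076  1.972  0.296  1.014  0.613] [0.404 0.06  0.308] [[-0.953, 0.288, -0.094], [0.303, 0.907, -0.292], [0.001, -0.307, -0.952]]
```

Request:
send_rows([
  [[0,0,0],[0.055,0,0]],
  [[0,0,0],[0.11,0,0]],
  [[0,0,0],[0.16,0,0]],
  [[0,0,0],[0.16,0,0]],
])

```text
clock: 2.95
tool_pos: [0.4026, 0.0566, 0.3066]
eef_rot: [0.142, 0.907, -0.391, -0.064]
contact_force: [0.6, -0.2, -0.5]
opening: 0.338
finger_force: 0.0
```

Run:
```python
from h import *
s=get_state();print(s["clock"],s["q"].round(3),s["tool_pos"].round(3),R.from_quat(s["eef_rot"]).as_matrix().round(3).tolist())
```

```text
2.95 [-0.624  0.64   0.01   1.827  0.451  1.398  0.398] [0.403 0.057 0.307] [[-0.951, 0.208, -0.227], [0.308, 0.653, -0.692], [0.004, -0.728, -0.686]]
```

Request:
send_rows([
  [[-0.111,0.118,0.135],[0,0,0]],
  [[-0.222,0.236,0.269],[0,0,0]],
  [[-0.222,0.236,0.269],[0,0,0]],
  [[-0.222,0.236,0.269],[0,-0.035,-0.033]],
  [[-0.222,0.236,0.269],[0,-0.07,-0.066]],
  [[-0.222,0.236,0.269],[0,-0.105,-0.1]],
  [[-0.222,0.236,0.269],[0,-0.14,-0.132]],
  [[-0.222,0.236,0.269],[0,-0.14,-0.132]],
])

```text
clock: 3.95
tool_pos: [0.4614, 0.0235, 0.2039]
eef_rot: [-0.131, 0.909, -0.392, 0.056]
contact_force: [0.0, -0.7, -0.0]
opening: 0.339
finger_force: 0.0
```

```bash
cat > st.py <<'E'
from h import *
s=get_state();r=R.from_quat(s["eef_rot"]);M=r.as_matrix();print(s["clock"],s["q"].round(3),s["tool_pos"].round(3),s["contact_force"].round(1),"\n",M.round(3).tolist(),"z az",np.degrees(np.arctan2(M[1,2],M[0,2])).round(1),"tilt",np.degrees(np.arccos(-M[2,2])).round(1))
E
python3 st.py
```

```text
3.95 [-0.685  0.744  0.032  2.154  0.997  0.907  0.3  ] [0.461 0.024 0.204] [ 0.  -0.7 -0. ] 
 [[-0.959, -0.195, 0.206], [-0.283, 0.658, -0.698], [0.0, -0.727, -0.686]] z az -73.6 tilt 46.7
```

Request:
send_rows([
  [[0,0,0],[0,-0.03,-0.028]],
  [[0,0,0],[0,-0.06,-0.057]],
  [[0,0,0],[0,-0.09,-0.085]],
  [[0,0,0],[0,-0.12,-0.113]],
  [[0,0,0],[0,-0.15,-0.142]],
  [[0,0,0],[0,-0.18,-0.17]],
  [[0,0,0],[0,-0.2,-0.19]],
  [[0,0,0],[0,-0.2,-0.19]],
])

```text
clock: 4.95
tool_pos: [0.4706, 0.045, 0.1789]
eef_rot: [-0.491, 0.782, -0.349, 0.16]
contact_force: [-0.8, 0.3, -1.5]
opening: 0.341
finger_force: 0.0
```

```bash
python3 st.py
```

```text
4.95 [-0.112  0.973 -1.082  2.545  1.616  1.607  0.171] [0.471 0.045 0.179] [-0.8  0.3 -1.5] 
 [[-0.467, -0.656, 0.593], [-0.879, 0.274, -0.39], [0.093, -0.704, -0.705]] z az -33.3 tilt 45.2
```

Run:
```python
from h import *
s=get_state();print(row([.53,.02,.22],R.from_quat(s["eef_rot"]),s))
```

```text
(array([-0.006, -0.249,  0.053]), array([0., 0., 0.]))
```

Request:
send_rows([
  [[0,-0.12,0.03],[0,0,0]],
  [[0,-0.25,0.05],[0,0,0]],
  [[0,-0.25,0.05],[0,0,0]],
  [[0,-0.25,0.05],[0,0,0]],
])

```text
clock: 5.45
tool_pos: [0.5278, 0.018, 0.2204]
eef_rot: [-0.491, 0.782, -0.35, 0.159]
contact_force: [-0.5, 0.5, 0.3]
opening: 0.336
finger_force: 0.0
```

```bash
python3 st.py;  python3 - <<'E'
from h import *
for f in(1,-1):print(row([.53,.02,.22],look(np.radians(-20),np.radians(45),f)))
E
```

```text
5.45 [ 0.094  0.859 -1.095  2.4    1.681  1.489  0.506] [0.528 0.018 0.22 ] [-0.5  0.5  0.3] 
 [[-0.467, -0.656, 0.592], [-0.879, 0.273, -0.39], [0.094, -0.703, -0.705]] z az -33.4 tilt 45.2
(array([-0.01 , -0.002,  0.003]), array([-0.039, -0.043,  0.489]))
(array([-0.01 , -0.002,  0.003]), array([ 0.043, -0.039, -0.509]))
```

Request:
send_rows([
  [[0,0,0],[0,0,-0.05]],
  [[0,0,0],[0,0,-0.05]],
])

```text
clock: 5.7
tool_pos: [0.5273, 0.0195, 0.2194]
eef_rot: [-0.552, 0.74, -0.36, 0.132]
contact_force: [0.5, -0.2, 0.1]
opening: 0.341
finger_force: 0.0
```

```bash
python3 st.py
```

```text
5.7 [ 0.086  0.854 -1.082  2.402  1.684  1.477  0.659] [0.527 0.019 0.219] [ 0.5 -0.2  0.1] 
 [[-0.355, -0.723, 0.593], [-0.913, 0.131, -0.388], [0.203, -0.679, -0.706]] z az -33.2 tilt 45.1
```

Request:
send_rows([
  [[0,0,0],[-0.004,-0.004,0.055]],
  [[0,0,0],[-0.008,-0.009,0.11]],
  [[0,0,0],[-0.012,-0.013,0.165]],
  [[0,0,0],[-0.016,-0.017,0.22]],
  [[0,0,0],[-0.02,-0.021,0.275]],
  [[0,0,0],[-0.024,-0.025,0.33]],
  [[0,0,0],[-0.028,-0.03,0.385]],
  [[0,0,0],[-0.032,-0.034,0.44]],
  [[0,0,0],[-0.036,-0.038,0.495]],
  [[0,0,0],[-0.039,-0.043,0.54]],
  [[0,0,0],[-0.039,-0.043,0.54]],
])

```text
clock: 7.08
tool_pos: [0.5273, 0.0193, 0.2189]
eef_rot: [0.162, 0.912, -0.065, 0.37]
contact_force: [-0.6, 0.3, 0.6]
opening: 0.34
finger_force: 0.0
```

```bash
python3 st.py
python3 - <<'E'
from h import *
print(row([.46,.0,.22],look(np.radians(-20),np.radians(45),1)))
E
```

```text
7.075 [ 0.26   0.942 -1.317  2.499  1.807  1.57  -1.017] [0.527 0.019 0.219] [-0.6  0.3  0.6] 
 [[-0.673, 0.344, 0.654], [0.248, 0.939, -0.239], [-0.696, 0.001, -0.718]] z az -20.1 tilt 44.1
(array([ 0.133, -0.137, -0.134]), array([-0.   , -0.005, -0.001]))
```

The arm has used its elbow swivel and is close to joint limits. I'll identify the kinematics from the recorded poses so I can plan the tilt properly.

```bash
cat > kin.py <<'E'
from h import *
import itertools
from scipy.optimize import least_squares
Q=np.array([[-1.2202,.68997,-.1945,1.5663,.1573,.9025,-.2151],[-.39,.4,-.076,1.972,.296,1.014,.613],[-.624,.64,.01,1.827,.451,1.398,.398],[-.685,.744,.032,2.154,.997,.907,.3],[-.112,.973,-1.082,2.545,1.616,1.607,.171],[.094,.859,-1.095,2.4,1.681,1.489,.506],[.086,.854,-1.082,2.402,1.684,1.477,.659],[.26,.942,-1.317,2.499,1.807,1.57,-1.017]])
P=np.array([[.1946,.5933,.2379],[.404,.06,.308],[.403,.057,.307],[.461,.024,.204],[.471,.045,.179],[.528,.018,.22],[.527,.019,.219],[.527,.019,.219]])
E=np.array([[.1577,.9875,-.0009,0],[.151,.976,-.153,-.024],[.142,.907,-.391,-.064],[-.131,.909,-.392,.056],[-.491,.782,-.349,.16],[-.491,.782,-.35,.159],[-.552,.74,-.36,.132],[.162,.912,-.065,.37]])
def fk(q,s,g):
    # g: o1,o7,h,L1,a1,L2,a2,L3,  offsets
    z=lambda a:R.from_rotvec([0,0,a]);y=lambda a:R.from_rotvec([0,a,0])
    r=z(s[0]*q[0]+g[0])*y(s[1]*q[1]);p=np.array([0,0,g[2]])
    r=r*z(s[2]*q[2]);p=p+r.apply([g[4],0,g[3]])
    r=r*y(s[3]*q[3]);p=p+r.apply([g[6],0,0])
    r=r*z(s[4]*q[4]);p=p+r.apply([0,0,g[5]])
    r=r*y(s[5]*q[5]);p=p+r.apply([g[8],0,0]);p=p+r.apply([0,0,g[7]])
    return p,r*z(s[6]*q[6]+g[1])
def fit():
    best=None
    for s in itertools.product([1,-1],repeat=6):
        s=(s[0],1)+s[1:]
        for o1 in(0,np.pi):
          for o7 in (0,np.pi/2,np.pi,-np.pi/2):
            g=[o1,o7]+[.35,.4,0,.4,0,.25,0]
            e=sum((fk(q,s,g)[1].inv()*R.from_quat(e)).magnitude()for q,e in zip(Q,E))
            if best is None or e<best[0]:best=(e,s,g)
    e,s,g=best
    f=lambda g:np.concatenate([np.r_[(a:=fk(q,s,g))[0]-p,.1*(a[1].inv()*R.from_quat(e)).as_rotvec()] for q,p,e in zip(Q,P,E)])
    o=least_squares(f,g);return e,s,o.x,np.abs(o.fun).max()
E
python3 -c "
from kin import *
e,s,g,m=fit();print(e,s,g.round(4),m)"
```

```text
0.008031198117431347 (-1, 1, -1, 1, -1, 1, -1) [-0.0797  1.5096  0.3374  0.5549 -0.0212  0.3694 -0.0352  0.3323  0.0116] 0.013973236054658472
```

```bash
cat >> kin.py <<'E'
S=(-1,1,-1,1,-1,1,-1)
def fk2(q,g):
    z=lambda a:R.from_rotvec([0,0,a]);y=lambda a:R.from_rotvec([0,a,0])
    r=z(-q[0]);p=r.apply([g[0],g[1],g[2]])
    r=r*y(q[1])*z(-q[2]);p=p+r.apply([g[3],g[4],g[5]])
    r=r*y(q[3]);p=p+r.apply([g[6],0,0])
    r=r*z(-q[4]);p=p+r.apply([0,g[7],g[8]])
    r=r*y(q[5]);p=p+r.apply([g[9],0,g[10]])
    return p,r*z(-q[6]+G7)
G7=0
def fit2():
    global G7
    best=min(((sum((fk(q,S,[0,o7,.35,.4,0,.4,0,.25,0])[1].inv()*R.from_quat(e)).magnitude()for q,e in zip(Q,E))),o7)for o7 in(0,np.pi/2,np.pi,-np.pi/2));G7=best[1]
    f=lambda g:np.r_[np.concatenate([fk2(q,g)[0]-p for q,p in zip(Q,P)]),.003*(g-g0)]
    g0=np.array([0,0,.35,0,0,.45,0,0,.4,0,.25]);o=least_squares(f,g0);return o.x,best,np.abs(o.fun[:24]).max()
E
python3 -c "
from kin import *
g,b,m=fit2();print(b,g.round(4),m)
for q,p in zip(Q,P):print(((fk2(q,g)[0]-p)*1000).round(1))"
```

```text
(0.008031198117431347, 1.5707963267948966) [ 1.000e-03 -1.830e-02  3.473e-01  8.000e-04 -2.830e-02  5.623e-01
  3.000e-04  4.000e-04  3.443e-01  3.000e-04  3.247e-01] 0.0005249910401092239
[ 0.2 -0.1  0.3]
[-0.2 -0.1 -0.1]
[-0.1  0.4 -0.5]
[ 0.2 -0.2  0.2]
[-0.3 -0.2  0.1]
[-0.2 -0.1 -0. ]
[0.2 0.2 0.2]
[ 0.4  0.1 -0.1]
```

The fitted model matches within 0.5 mm. It shows that leaning forward this close to the base is limited, and the gap between the red and purple mills is about as narrow as the gripper body. I'll search tool orientations for a push that clears everything.

```bash
cat > srch.py <<'E'
from h import *
rng=np.random.default_rng(0)
mill=np.array([.480,-.0117]);red=np.array([.4897,.107]);pur=np.array([.416,-.101])
by=np.radians(-11.5);bx=np.array([np.cos(by),np.sin(by)]);bl=np.array([-bx[1],bx[0]]);bay=np.array([.6563,-.0558])
goal=bay-.003*bx
dv=goal-mill;D=np.linalg.norm(dv);dv/=D;lv=np.array([-dv[1],dv[0]])
def box(x0,x1,y0,y1,z0,z1,n=.008):
    g=[np.linspace(a,b,max(2,int((b-a)/n)+1)) for a,b in((x0,x1),(y0,y1),(z0,z1))]
    p=np.stack(np.meshgrid(*g,indexing="ij"),-1).reshape(-1,3)
    on=(np.isclose(p,[x0,y0,z0])|np.isclose(p,[x1,y1,z1])).any(1);return p[on]
body=np.vstack([box(-.0375,.0375,-.0935,.0935,-.19,-.064,.0125),box(-.04,.04,-.04,.04,-.325,-.19,.02)])
def fingers(op):
    h=.044*op;return np.vstack([box(-.009,.009,h,h+.0175,-.064,0,.0045),box(-.009,.009,-h-.0175,-h,-.064,0,.0045)])
def prof(z,w=.0245):return np.where(z<.03,.029,np.where(z<.172,w,-1.))
def clr(p,c,w=.0245):  # min distance of points to upright mill at c
    r=prof(p[:,2],w);k=r>0
    return (np.hypot(p[k,0]-c[0],p[k,1]-c[1])-r[k]).min() if k.any() else .1
def tall(p,c,rad,h):
    k=p[:,2]<h;return (np.hypot(p[k,0]-c[0],p[k,1]-c[1])).min()-rad if k.any() else .1
def walls(p):
    q=p[:,:2]-bay;x=q@bx;y=q@bl;z=p[:,2];m=.1
    def bd(x0,x1,y0,y1,h):
        k=z<h
        if not k.any():return .1
        dx=np.maximum(np.maximum(x0-x[k],x[k]-x1),0);dy=np.maximum(np.maximum(y0-y[k],y[k]-y1),0);return np.hypot(dx,dy).min()
    return min(bd(-.043,.043,.042,.048,.045),bd(-.043,.043,-.048,-.042,.045),bd(.043,.055,-.06,.25,.085),bd(-.042,.043,.055,.14,.18))
def ev(rot,op,off,zlow=.006,decoy=True):
    F=rot.apply(fingers(op));B=rot.apply(body);z0=zlow-F[:,2].min()
    F=F+[0,0,z0];B=B+[0,0,z0]
    if B[:,2].min()<.012:return None
    def adv(P): # distance along dv from tcp to mill axis at contact
        lat=P[:,:2]@lv+off;a=P[:,:2]@dv;r=prof(P[:,2]);k=np.abs(lat)<r
        return (a[k]+np.sqrt(r[k]**2-lat[k]**2)).max() if k.any() else -9
    lo=F[:,2]<.028
    af=adv(F[lo]);ah=max(adv(B),adv(F[~lo])) 
    if af<-1 or af-ah<.003:return None
    lat=F[lo][:,:2]@lv+off;a=F[lo][:,:2]@dv;k=np.abs(lat)<.029
    t=a[k]+np.sqrt(.029**2-lat[k]**2);con=lat[k][t>af-.0008]
    pos0=np.r_[mill-af*dv+off*lv,z0]
    c=[]
    for s in np.linspace(-.012,D,9):
        sh=np.r_[pos0[:2]+s*dv,0];P=np.vstack([F,B])+sh
        c.append(min([clr(P,red,.0235),clr(P,pur,.0235)] if decoy else [.1])); c.append(walls(P));
        c.append(tall(P,np.array([.443,-.294]),.042,.1))
    return min(c),pos0,con.min(),con.max(),af-ah
def wd(pos,rot):
    w=pos-rot.apply([0,0,.325]);return np.linalg.norm(w-[0,0,.347])
E
cat > run.py <<'E'
from srch import *
for decoy in(True,False):
    out=[]
    import time;t0=time.time()
    while time.time()-t0<150:
        psi=rng.uniform(-np.pi,np.pi);t=rng.uniform(.2,1.2);rho=rng.uniform(-np.pi/2,np.pi/2);op=rng.uniform(0,1);off=rng.uniform(-.06,.06)
        rot=look(psi,t)*R.from_rotvec([0,0,rho])
        z0=-rot.apply(fingers(0)[[0,-1]])[:,2].min()
        e=ev(rot,op,off,decoy=decoy)
        if e is None or wd(e[1],rot)<.345 or e[0]<=.002:continue
        out.append((e[0],np.degrees([psi,t,rho]).round(),round(op,2),round(off,3),e[1].round(3),round(e[2],3),round(e[3],3),round(e[4],3),round(wd(e[1],rot),3)))
    out.sort(key=lambda o:-o[0]);print(decoy,len(out))
    for o in out[:14]:print(*o)
E
python3 run.py
```

```text
True 0
False 48
0.018676260423544738 [55. 35. 34.] 0.43 0.023 [0.429 0.025 0.022] 0.001 0.001 0.005 0.352
0.015183089427897024 [54. 33. 28.] 0.45 0.018 [0.426 0.02  0.02 ] -0.004 -0.004 0.009 0.347
0.013441562561112196 [64. 37. 37.] 0.54 0.024 [0.424 0.027 0.025] -0.0 0.002 0.003 0.376
0.01320300353155065 [58. 37. 47.] 0.06 0.007 [0.437 0.006 0.018] -0.006 -0.006 0.008 0.376
0.01233291048303075 [63. 41. 46.] 0.79 0.036 [0.426 0.04  0.035] 0.001 0.004 0.006 0.368
0.012300822988733242 [52. 40. 11.] 0.04 0.004 [0.433 0.005 0.014] -0.0 -0.0 0.009 0.355
0.011411712104107458 [53. 29. 33.] 0.36 0.011 [0.43  0.012 0.018] -0.01 -0.01 0.006 0.358
0.010945797286366061 [62. 40. 23.] 0.91 0.03 [0.409 0.037 0.026] 0.003 0.006 0.004 0.351
0.010543365054038367 [55. 44. 40.] 0.64 0.034 [0.429 0.036 0.031] 0.005 0.005 0.005 0.345
0.01032064812000868 [53. 57.  3.] 0.49 0.016 [0.419 0.02  0.015] 0.004 0.004 0.005 0.357
0.01003141042152915 [58. 31. 36.] 0.41 0.012 [0.428 0.014 0.021] -0.009 -0.009 0.008 0.366
0.009173068511980265 [54. 36. 51.] 0.61 0.023 [0.437 0.023 0.029] -0.012 -0.007 0.006 0.354
0.009017580134669726 [58. 42. 47.] 0.9 0.032 [0.426 0.035 0.038] -0.007 -0.007 0.01 0.351
0.008756031080029134 [55. 53. 13.] 0.38 0.018 [0.425 0.021 0.019] 0.006 0.006 0.004 0.359
```

```bash
nproc
cat > run2.py <<'E'
import srch;from srch import *
import time,sys
from multiprocessing import Pool
srch.prof=lambda z,w=0:np.where(z<.03,.029,np.where(z<.05,.026,np.where(z<.11,.0225,np.where(z<.15,.0248,np.where(z<.172,.02,-1.)))))
def work(a):
    seed,start,lo,hi,L=a;rng=np.random.default_rng(seed);out=[];t0=time.time();n=0
    while time.time()-t0<120:
        n+=1
        az=np.radians(rng.uniform(lo,hi));srch.dv=np.array([np.cos(az),np.sin(az)]);srch.lv=np.array([-srch.dv[1],srch.dv[0]]);srch.mill=np.array(start);srch.D=L
        psi=az+rng.uniform(-1.7,1.7);t=rng.uniform(.2,1.2);rho=rng.uniform(-np.pi/2,np.pi/2);op=rng.uniform(0,1);off=rng.uniform(-.06,.06)
        rot=look(psi,t)*R.from_rotvec([0,0,rho])
        if wd(np.r_[srch.mill-.035*srch.dv+off*srch.lv,.02],rot)<.33:continue
        e=ev(rot,op,off)
        if e is None or wd(e[1],rot)<.345 or e[0]<=.001:continue
        out.append((round(e[0],4),np.degrees([az,psi,t,rho]).round(),round(op,2),round(off,3),e[1].round(3),round(e[2],3),round(e[3],3),round(e[4],3),round(wd(e[1],rot),3)))
    return n,out
if __name__=="__main__":
    for start,lo,hi,L in (((.480,-.0117),-75,45,.03),((.530,-.024),-30,5,.12)):
        with Pool() as p:r=p.map(work,[(i,start,lo,hi,L) for i in range(8)])
        out=sorted(sum((x[1] for x in r),[]),key=lambda o:-o[0]);print(start,sum(x[0] for x in r),len(out))
        for o in out[:16]:print(*o)
E
python3 run2.py
```

```text
4
(0.48, -0.0117) 513911 41
0.0108 [-31. -62.  48.  -2.] 0.96 -0.056 [ 0.397 -0.027  0.014] -0.007 -0.007 0.008 0.356
0.0106 [-39. -55.  51.   4.] 0.92 -0.052 [ 0.407 -0.019  0.016] 0.001 0.001 0.003 0.346
0.0084 [-39. -57.  47.   2.] 0.76 -0.051 [ 0.408 -0.019  0.014] -0.004 -0.004 0.006 0.349
0.0073 [-57. -57.  36.   2.] 0.96 -0.055 [ 0.413 -0.01   0.013] -0.002 0.004 0.009 0.351
0.0073 [ 42. 136.  37.  -3.] 0.08 -0.037 [ 0.485 -0.058  0.012] -0.028 -0.028 9.028 0.658
0.0065 [-47. -55.  36.   1.] 0.5 -0.05 [ 0.417 -0.016  0.012] -0.012 -0.012 0.008 0.346
0.0057 [-12. -61.  55.   0.] 0.98 -0.037 [ 0.396 -0.032  0.014] -0.001 -0.001 0.008 0.366
0.0056 [-35. -65.  44.   3.] 0.91 -0.055 [ 0.397 -0.02   0.014] -0.01 -0.01 0.005 0.364
0.0056 [-45. -60.  28.   3.] 0.85 -0.054 [ 0.405 -0.012  0.012] -0.004 -0.004 0.006 0.353
0.0054 [-65. -52.  29.   7.] 0.75 -0.053 [ 0.419 -0.006  0.013] -0.008 -0.002 0.004 0.347
0.0053 [-63. -57.  49.   4.] 0.44 -0.06 [ 0.417 -0.019  0.015] -0.023 -0.023 0.008 0.359
0.0047 [-27. -65.  57.  -0.] 0.99 -0.053 [ 0.394 -0.027  0.014] -0.008 -0.008 0.008 0.391
0.0045 [-52. -53.  31.  -1.] 0.57 -0.049 [ 0.419 -0.013  0.011] -0.006 -0.006 0.012 0.346
0.0044 [-48. -52.  57.   3.] 0.1 -0.048 [ 0.432 -0.03   0.014] -0.027 -0.027 0.015 0.359
0.0043 [ 33. 121.  47. -16.] 0.12 -0.037 [ 0.474 -0.059  0.017] -0.027 -0.027 9.03 0.662
0.0036 [-58. -53.  26.  -1.] 0.55 -0.047 [ 0.423 -0.01   0.01 ] -0.005 -0.005 0.01 0.355
(0.53, -0.024) 454190 0
```

```bash
sed -i 's/<120:/<45:/; s/out\[:16\]/out[:7]/' run2.py
python3 - <<'E'
s=open('run2.py').read()
i=s.index("    for start,lo,hi,L in");j=s.index("        with Pool")
s=s[:i]+"    for start,lo,hi,L in (((.505,-.017),-50,10,.03),((.505,-.03),-50,10,.03),((.535,-.025),-40,10,.03),((.565,-.035),-25,0,.03),((.595,-.042),-16,-8,.055),((.48,-.0117),-20,-5,.055)):\n"+s[j:]
s=s.replace("range(8)","range(4)");open('run2.py','w').write(s)
E
python3 run2.py
```

```text
(0.505, -0.017) 90248 2
0.0049 [  9. 106.  22.  19.] 0.94 -0.044 [ 0.543 -0.055  0.016] -0.028 -0.028 0.008 0.602
0.0036 [  6.  84.  51. -11.] 0.9 -0.039 [ 0.558 -0.051  0.021] -0.029 -0.029 8.951 0.623
(0.505, -0.03) 95946 0
(0.535, -0.025) 78747 0
(0.565, -0.035) 82444 28
0.0114 [-12.  58.  42.   1.] 0.97 -0.053 [ 0.593 -0.095  0.013] -0.028 -0.026 8.96 0.561
0.0069 [ -8. -36.  45. -66.] 0.75 -0.044 [ 0.541 -0.075  0.041] -0.016 -0.012 0.003 0.366
0.0064 [-24.  -7.  24. -34.] 0.21 -0.015 [ 0.523 -0.033  0.015] -0.022 -0.018 0.004 0.395
0.0059 [-17. -36.  37. -57.] 0.81 -0.047 [ 0.537 -0.075  0.036] -0.015 -0.01 0.004 0.385
0.0053 [-2. 66. 22. 19.] 0.68 -0.056 [ 0.573 -0.091  0.015] -0.024 -0.02 0.004 0.563
0.0049 [-18.  59.  24.   1.] 0.93 -0.047 [ 0.583 -0.09   0.01 ] -0.029 -0.027 0.025 0.556
0.0046 [-12.  76.  22.  19.] 0.98 -0.047 [ 0.577 -0.086  0.017] -0.025 -0.025 0.004 0.585
(0.595, -0.042) 77857 236
0.0211 [ -9.  18.  22. -10.] 0.06 0.001 [ 0.55  -0.033  0.011] -0.01 -0.01 0.003 0.443
0.0194 [-13. -10.  25. -29.] 0.92 -0.051 [ 0.57  -0.089  0.021] -0.012 -0.012 0.005 0.441
0.0189 [-10.  11.  22.  -5.] 0.76 -0.046 [ 0.568 -0.084  0.011] -0.013 -0.007 0.005 0.463
0.0158 [-10. -21.  44. -61.] 0.63 -0.032 [ 0.572 -0.07   0.036] -0.008 -0.008 0.004 0.369
0.0155 [ -9. -18.  25. -32.] 0.94 -0.052 [ 0.566 -0.09   0.023] -0.01 -0.005 0.004 0.438
0.015 [ -8. -15.  27. -40.] 0.71 -0.047 [ 0.573 -0.087  0.023] -0.017 -0.012 0.004 0.433
0.0149 [-11.   5.  24. -18.] 0.01 -0.008 [ 0.555 -0.043  0.012] -0.018 -0.013 0.006 0.428
(0.48, -0.0117) 102330 0
```

```bash
python3 - <<'E'
s=open('run2.py').read()
i=s.index("    for start,lo,hi,L in");j=s.index("        with Pool")
s=s[:i]+"""    M=(.48,-.0117);RD=(.4897,.107);PU=(.416,-.101)
    for name,start,lo,hi,L,o1,o2 in (("red",RD,-10,110,.06,M,PU),("pur",PU,-170,0,.05,M,RD),("mainR",M,-17,-10,.17,(.53,.16),PU),("mainP",M,-17,-10,.17,RD,(.42,-.16)),("mainP2",M,-17,-10,.17,RD,(.46,-.17))):
        print(name);srch.red=np.array(o1);srch.pur=np.array(o2)
"""+s[j:]
open('run2.py','w').write(s)
E
time python3 run2.py
```

```text
red
(0.4897, 0.107) 83103 922
0.111 [ 13. -84.  46. -11.] 0.85 0.032 [0.418 0.123 0.02 ] 0.027 0.027 0.098 0.539
0.1097 [ 12. -48.  46.  -1.] 0.48 0.049 [0.493 0.158 0.013] 0.024 0.024 0.063 0.487
0.1078 [ 27. -37.  45.   1.] 0.97 0.06 [0.503 0.181 0.014] 0.028 0.028 8.955 0.463
0.1075 [  8. -73.  48.  -9.] 0.1 0.032 [0.469 0.136 0.015] 0.027 0.029 0.025 0.552
0.1072 [ 21. -41.  49.   3.] 0.56 0.05 [0.493 0.162 0.014] 0.026 0.026 8.977 0.461
0.1071 [ 28. -33.  52.  -7.] 0.52 0.054 [0.485 0.166 0.017] 0.028 0.028 8.977 0.429
0.1067 [ 11. -59.  50.  11.] 0.21 0.033 [0.469 0.136 0.017] 0.029 0.029 9.014 0.504
pur
(0.416, -0.101) 97862 214
0.0399 [-168. -235.   24.   20.] 0.92 0.037 [ 0.4   -0.142  0.018] 0.025 0.025 0.031 0.541
0.0386 [-5. 56. 31. 29.] 0.25 0.019 [ 0.366 -0.077  0.017] 0.0 0.0 0.006 0.352
0.0385 [-7. 60. 26. -9.] 0.92 -0.012 [ 0.335 -0.103  0.014] -0.019 -0.019 0.009 0.35
0.0383 [ -3.  46.  26. -23.] 0.17 -0.016 [ 0.366 -0.114  0.014] -0.017 -0.017 0.009 0.345
0.0367 [-164. -194.   33.   50.] 0.43 0.044 [ 0.409 -0.149  0.024] 0.027 0.028 0.02 0.615
0.0363 [-20.  65.  34.  28.] 0.85 0.013 [ 0.346 -0.061  0.025] -0.006 -0.006 0.009 0.356
0.0355 [-166. -206.   38.   41.] 0.38 0.034 [ 0.429 -0.132  0.024] 0.022 0.022 0.009 0.651
mainR
(0.48, -0.0117) 104484 0
mainP
(0.48, -0.0117) 97885 1
0.0026 [-12.  48.  23.  -6.] 0.56 -0.006 [ 0.415 -0.005  0.011] -0.016 -0.016 0.003 0.345
mainP2
(0.48, -0.0117) 91750 1
0.0038 [-12.  48.  23.  -6.] 0.56 -0.006 [ 0.415 -0.005  0.011] -0.016 -0.016 0.003 0.345
real	3m46.743s
user	14m55.903s
sys	0m0.925s
```

```bash
python3 - <<'E'
s=open('run2.py').read()
i=s.index("    for name,start");j=s.index("        print(name)")
s=s[:i]+"""    A=(.52,.19);B=(.345,-.11)
    for name,start,lo,hi,L,o1,o2 in (("R1",M,-25,5,.05,A,PU),("R2",(.53,-.024),-25,5,.045,A,PU),("P1",M,-25,5,.05,RD,B),("P2",(.53,-.024),-25,5,.045,RD,B),("Pall",M,-17,-10,.17,RD,B),("RPall",M,-17,-10,.17,A,(.42,-.15))):
"""+s[j:]
s=s.replace("<45:","<38:").replace("rng.uniform(.2,1.2)","rng.uniform(.36,1.05)").replace("rho=rng.uniform(-np.pi/2,np.pi/2)","rho=rng.uniform(-.8,.8)")
s=s.replace("out[:7]","out[:5]")
open('run2.py','w').write(s)
E
time python3 run2.py
python3 - <<'E'
from h import *
d=snapshot("top")
for u,v in((150,267),(240,307),(330,353),(420,398)):print(ray(d,u,v,0).round(3))
E
```

```text
R1
(0.48, -0.0117) 60591 2269
0.056 [-12. -54.  28.  40.] 0.07 0.028 [0.449 0.023 0.016] 0.023 0.023 0.004 0.391
0.0552 [ -7. -37.  26.  42.] 0.17 0.025 [0.445 0.018 0.016] 0.026 0.026 0.005 0.35
0.0543 [-18. -64.  29.  38.] 0.08 0.025 [0.448 0.025 0.016] 0.02 0.02 0.003 0.418
0.0522 [-15. -67.  22.  20.] 0.34 0.019 [0.434 0.02  0.013] 0.022 0.022 0.005 0.409
0.0518 [-21. -73.  23.  26.] 0.49 0.026 [0.443 0.031 0.016] 0.027 0.027 0.005 0.435
R2
(0.53, -0.024) 49459 1746
0.0338 [-10. -10.  26.   1.] 0.61 0.057 [0.506 0.038 0.01 ] 0.013 0.013 0.006 0.375
0.0327 [  0. -89.  30.  -7.] 0.87 0.02 [ 0.451 -0.004  0.014] 0.019 0.019 0.038 0.479
0.0325 [-23. -29.  24. -11.] 0.18 0.034 [0.51  0.022 0.011] 0.01 0.01 0.003 0.407
0.0323 [ -1. -77.  28.   7.] 0.95 0.027 [0.46  0.004 0.014] 0.027 0.027 0.026 0.454
0.0322 [-13. -23.  36.  -8.] 0.83 0.041 [0.506 0.024 0.015] -0.001 0.005 0.004 0.351
P1
(0.48, -0.0117) 59108 71
0.0209 [-3. 94. 29. 13.] 0.28 -0.039 [ 0.506 -0.052  0.014] -0.029 -0.029 8.972 0.561
0.0197 [  4.  82.  36. -11.] 0.86 -0.038 [ 0.514 -0.047  0.018] -0.028 -0.028 8.969 0.544

[... 897 characters left out ...]
9  0.011] -0.021 -0.021 0.004 0.387
0.0037 [-16.  43.  21.  -2.] 0.34 -0.011 [ 0.426 -0.008  0.01 ] -0.02 -0.02 0.004 0.351
RPall
(0.48, -0.0117) 60559 8
0.0061 [-15. -55.  58.   2.] 0.77 -0.046 [ 0.406 -0.039  0.015] -0.01 -0.01 0.005 0.348
0.0031 [-17. -64.  49.   3.] 0.84 -0.043 [ 0.4   -0.033  0.015] -0.013 -0.01 0.006 0.368
0.0022 [-16. -52.  50. -44.] 0.95 -0.025 [ 0.439 -0.026  0.042] 0.013 0.013 0.004 0.347
0.002 [-16. -62.  56.  -6.] 0.84 -0.054 [ 0.404 -0.046  0.018] -0.017 -0.017 0.004 0.368
0.0019 [-12. -57.  53.  -2.] 0.78 -0.049 [ 0.406 -0.045  0.015] -0.015 -0.015 0.005 0.346
[0.272 0.306]
[0.3   0.027]
[ 0.312 -0.239]
[ 0.325 -0.482]
real	3m50.092s
user	15m4.412s
sys	0m1.102s
```

Moving the red decoy aside to the left opens wide clearances. Next I'll look for two-finger (V) contact solutions for each stage, since those push stably.

```bash
python3 - <<'E'
s=open('srch.py').read()
s=s.replace("t>af-.0008","t>af-.002");open('srch.py','w').write(s)
s=open('run2.py').read()
i=s.index("    for name,start");j=s.index("        print(name)")
s=s[:i]+"""    for name,start,lo,hi,L,o1,o2 in (("red",RD,45,100,.09,M,PU),("A",M,-20,-5,.05,A,PU),("A2",M,-20,-8,.10,A,PU),("B",(.53,-.024),-18,-10,.12,A,PU),("C",(.58,-.038),-15,-10,.073,A,PU)):
"""+s[j:]
s=s.replace("or e[0]<=.001","or e[0]<=.004 or e[2]>-.004 or e[3]<.004").replace("rng.uniform(-1.7,1.7)","rng.uniform(-.8,.8)").replace("rho=rng.uniform(-.8,.8)","rho=rng.uniform(-.8,.8)*(rng.random()<.8)").replace("off=rng.uniform(-.06,.06)","off=rng.uniform(-.015,.015)").replace("op=rng.uniform(0,1)","op=rng.uniform(.15,.55)").replace("out[:5]","out[:7]").replace("<.33:","<.335:").replace("(.36,1.05)","(.36,.9)")
open('run2.py','w').write(s)
E
time python3 run2.py
```

```text
red
(0.4897, 0.107) 32406 0
A
(0.48, -0.0117) 83299 78
0.0243 [-19. -44.  51.   3.] 0.4 0.014 [0.46  0.01  0.014] -0.005 0.027 0.009 0.36
0.0222 [-14. -45.  45. -18.] 0.31 0.009 [0.452 0.004 0.019] -0.005 0.021 0.003 0.35
0.0215 [-17. -46.  46.  -7.] 0.4 0.011 [0.457 0.007 0.016] -0.007 0.025 0.009 0.358
0.0199 [-18. -53.  36. -17.] 0.39 0.009 [0.454 0.006 0.017] -0.008 0.023 0.003 0.379
0.019 [-13. -57.  34. -34.] 0.23 0.006 [0.447 0.002 0.019] -0.004 0.014 0.004 0.383
0.0188 [-14. -52.  31.  -7.] 0.45 0.015 [0.459 0.009 0.013] -0.006 0.028 0.009 0.386
0.0186 [-18. -42.  42.   8.] 0.41 0.015 [0.459 0.011 0.015] -0.005 0.027 0.009 0.349
A2
(0.48, -0.0117) 70733 79
0.0168 [-14. -58.  35. -44.] 0.2 -0.001 [ 0.444 -0.004  0.02 ] -0.008 0.014 0.004 0.384
0.016 [-18. -43.  42.   8.] 0.41 0.015 [0.46  0.011 0.015] -0.005 0.027 0.009 0.351
0.0156 [-19. -61.  25. -31.] 0.18 0.009 [0.449 0.008 0.015] -0.006 0.015 0.003 0.405
0.0155 [-19. -52.  34. -29.] 0.32 0.004 [0.449 0.003 0.019] -0.009 0.017 0.003 0.372
0.0151 [-19. -45.  24. -28.] 0.27 0.014 [0.449 0.014 0.015] -0.008 0.004 0.003 0.374
0.015 [-18. -44.  37. -13.] 0.17 0.01 [0.451 0.008 0.015] -0.004 0.016 0.005 0.349
0.0148 [-15. -47.  45. -18.] 0.31 0.009 [0.452 0.005 0.019] -0.005 0.021 0.003 0.355
B
(0.53, -0.024) 34488 0
C
(0.58, -0.038) 21314 0
real	3m12.348s
user	12m34.701s
sys	0m1.206s
```

```bash
cat > path.py <<'E'
import srch,run2;from srch import *
from kin import *
O=dict(op=.38)
def pose(m,psi,t,a=None):
    rot=look(psi,t);F=rot.apply(fingers(O["op"]));z0=.007-F[:,2].min()
    u=np.array([np.cos(psi),np.sin(psi)]);half=.044*O["op"]
    a=np.sqrt(.029**2-half**2)+.009*np.cos(t) if a is None else a
    return np.r_[m-a*u,z0],rot
def chk(m,psi,t,RED=np.array([.52,.19])):
    p,rot=pose(m,psi,t);F=rot.apply(fingers(O["op"]))+p;B=rot.apply(body)+p;P=np.vstack([F,B])
    return np.array([clr(B,m),clr(P,RED),clr(P,pur),walls(P),wd(p,rot)]),p,rot
if __name__=="__main__":
  for s in np.linspace(0,D,8):
    m=mill+s*dv;best=None
    for psi in range(-50,20,2):
        for t in range(24,62,2):
            c,p,rot=chk(m,np.radians(psi),np.radians(t))
            if c[4]<.352 or c[0]<.004:continue
            sc=min(c[:4].min(),.012)-.0002*abs(psi+13)
            if best is None or sc>best[0]:best=(sc,psi,t,c.round(3),p.round(3))
    print(round(s,3),m.round(3),*best[1:]) if best else print(s,"none")
E
python3 path.py
python3 - <<'E'
s=open('run2.py').read()
i=s.index("    for name,start");j=s.index("        print(name)")
s=s[:i]+"""    for name,start,lo,hi,L,o1,o2 in (("red",RD,35,100,.09,M,PU),):
"""+s[j:]
s=s.replace("or e[2]>-.004 or e[3]<.004","or max(-e[2],e[3])>.007").replace("rng.uniform(-.8,.8);t","rng.uniform(-1.7,1.7);t").replace("(-.015,.015)","(-.05,.05)").replace("rng.uniform(.15,.55)","rng.uniform(0,1)").replace("out[:7]","out[:10]").replace("<38","<40")
open('run3.py','w').write(s)
E
python3 run3.py
```

```text
0.0 [ 0.48  -0.012] -42 34 [0.013 0.057 0.028 0.123 0.353] [0.457 0.009 0.012]
0.026 [ 0.505 -0.018] -38 40 [0.021 0.054 0.013 0.111 0.352] [0.481 0.001 0.013]
0.051 [ 0.53  -0.024] -34 58 [0.04  0.051 0.013 0.096 0.352] [ 0.506 -0.008  0.015]
0.077 [ 0.554 -0.03 ] -30 34 [0.013 0.055 0.012 0.067 0.383] [ 0.527 -0.015  0.012]
0.102 [ 0.579 -0.037] -28 34 [0.013 0.054 0.015 0.045 0.402] [ 0.552 -0.022  0.012]
0.128 [ 0.604 -0.043] -26 34 [0.013 0.055 0.016 0.023 0.421] [ 0.576 -0.029  0.012]
0.153 [ 0.629 -0.049] -12 32 [0.011 0.093 0.013 0.011 0.434] [ 0.598 -0.042  0.012]
0.179 [ 0.653 -0.055] -12 44 [0.025 0.094 0.009 0.007 0.415] [ 0.624 -0.049  0.013]
red
(0.4897, 0.107) 42633 6
0.0445 [ 39. -30.  36. -15.] 0.66 0.02 [0.47  0.116 0.018] -0.002 -0.002 0.004 0.376
0.038 [ 37. -40.  38.  -7.] 0.44 -0.004 [0.439 0.064 0.014] 0.001 0.006 0.008 0.355
0.0376 [ 48. -33.  39.  -4.] 0.05 0.003 [0.454 0.072 0.012] 0.0 0.006 0.007 0.346
0.0344 [ 35. -47.  42. -26.] 0.21 -0.01 [0.45  0.066 0.019] -0.004 0.005 0.006 0.386
0.0295 [ 36. -38.  42. -22.] 0.12 -0.007 [0.451 0.071 0.017] 0.0 0.003 0.008 0.357
0.0229 [ 36. -43.  48. -29.] 0.65 -0.016 [0.442 0.052 0.029] 0.002 0.005 0.007 0.357
```

```bash
cat > plan.py <<'E'
import run2
from path import *
G,_,_=fit2();LO=np.array([-3.01,-.46,-1.47,.13,-1,.04,-2.66]);HI=np.array([3.01,2.08,1.51,2.56,4.14,2.09,2.66])
def ik(q,p,rot):
    f=lambda x:np.r_[(a:=fk2(x,G))[0]-p,.3*(a[1].inv()*rot).as_rotvec(),.002*(x-q)]
    o=least_squares(f,np.clip(q,LO+1e-3,HI-1e-3),bounds=(LO,HI));return o.x,np.linalg.norm(o.fun[:3]),np.degrees(np.linalg.norm(o.fun[3:6])/.3)
E
python3 - <<'E'
from plan import *
best=[]
for psi in range(-60,-28,3):
  for az in (35,42,50,58,66):
    for off in np.arange(-.02,.0201,.004):
      for op in(.05,.38):
        a=np.radians(az);srch.dv=np.array([np.cos(a),np.sin(a)]);srch.lv=np.array([-srch.dv[1],srch.dv[0]]);srch.D=.085
        srch.mill=np.array([.4897,.107]);srch.red=np.array([.48,-.0117])
        e=ev(look(np.radians(psi),np.radians(38)),op,off,.007)
        if e and max(-e[2],e[3])<.008:best.append((e[0],psi,az,round(off,3),op,e[1].round(3),round(e[2],4),round(e[3],4),round(e[4],3)))
best.sort(key=lambda o:-o[0])
for b in best[:8]:print(*b)
q=get_state()["q"];yaw=np.radians(-45);t=np.radians(38);rot=look(yaw,t)
for p in([.5,.03,.22],[.46,.055,.2],[.445,.06,.15],[.445,.06,.08],[.445,.06,.013],[.51,.13,.013],[.45,.02,.1],[.447,.018,.013]):
    q,a,b=ik(q,np.array(p),rot);print(p,q.round(2),round(a,4),round(b,1))
for m,psi,t in(([.48,-.012],-42,38),([.53,-.024],-34,38),([.579,-.037],-26,38),([.629,-.049],-14,40),([.653,-.055],-12,44)):
    p,rot=pose(np.array(m),np.radians(psi),np.radians(t));q,a,b=ik(q,p,rot);print(p.round(3),q.round(2),round(a,4),round(b,1))
E
```

```text
0.06033033932270018 -45 35 0.008 0.05 [0.445 0.085 0.013] 0.0044 0.0079 0.004
0.0553931605058046 -42 35 0.004 0.05 [0.447 0.082 0.013] 0.0015 0.005 0.004
0.054466782084845844 -39 35 0.004 0.05 [0.447 0.082 0.013] 0.0026 0.006 0.004
0.05384733595799193 -45 35 0.004 0.38 [0.435 0.074 0.013] 0.003 0.0065 0.004
0.052181843126474066 -36 35 0.004 0.05 [0.447 0.082 0.013] 0.0037 0.0071 0.005
0.05094189669543389 -39 42 0.008 0.05 [0.448 0.08  0.013] 0.0041 0.0076 0.004
0.050471976242735736 -39 35 0.0 0.05 [0.449 0.078 0.013] -0.0014 0.004 0.003
0.04820647566428446 -42 35 0.0 0.38 [0.437 0.07  0.013] 0.0008 0.0063 0.003
[0.5, 0.03, 0.22] [ 0.16  0.92 -1.3   2.28  1.44  1.6  -1.2 ] 0.0 0.0
[0.46, 0.055, 0.2] [ 0.03  0.95 -1.29  2.37  1.39  1.61 -1.4 ] 0.0 0.0
[0.445, 0.06, 0.15] [-0.05  1.06 -1.23  2.43  1.45  1.64 -1.57] 0.0 0.0
[0.445, 0.06, 0.08] [-0.1   1.23 -1.14  2.44  1.59  1.7  -1.69] 0.0 0.0
[0.445, 0.06, 0.013] [-0.11  1.38 -1.05  2.42  1.72  1.74 -1.75] 0.0 0.0
[0.51, 0.13, 0.013] [-0.13  1.35 -1.06  2.15  1.72  1.69 -1.48] 0.0 0.0
[0.45, 0.02, 0.1] [-0.01  1.17 -1.14  2.49  1.61  1.66 -1.64] 0.0 0.0
[0.447, 0.018, 0.013] [-0.04  1.39 -1.03  2.48  1.78  1.75 -1.74] 0.0 0.0
[0.457 0.009 0.013] [-0.    1.38 -1.01  2.49  1.85  1.74 -1.68] 0.0 0.0
[ 0.504 -0.007  0.013] [ 0.11  1.34 -0.94  2.45  2.04  1.65 -1.42] 0.0 0.0
[ 0.551 -0.024  0.013] [ 0.23  1.29 -0.88  2.39  2.21  1.5  -1.18] 0.0 0.0
[ 0.599 -0.042  0.013] [ 0.34  1.26 -0.8   2.33  2.45  1.32 -0.95] 0.0 0.0
[ 0.623 -0.049  0.013] [ 0.36  1.28 -0.78  2.3   2.55  1.35 -0.92] 0.0 0.0
```

Run:
```python
from plan import *
for RED in([.553,.164],[.54,.155]):
  print([chk(np.array(m),np.radians(psi),np.radians(t),np.array(RED))[0][:4].min().round(3) for m,psi,t in(([.48,-.012],-42,38),([.505,-.018],-38,38),([.53,-.024],-34,38),([.554,-.03],-30,38),([.579,-.037],-26,38),([.604,-.043],-20,38),([.629,-.049],-14,40),([.653,-.055],-12,44))])
s=get_state();print(row([.455,.05,.22],look(np.radians(-40),np.radians(38)),s))
```

```text
[np.float64(0.018), np.float64(0.012), np.float64(0.011), np.float64(0.011), np.float64(0.011), np.float64(0.001), np.float64(-0.01), np.float64(0.007)]
[np.float64(0.018), np.float64(0.012), np.float64(0.011), np.float64(0.011), np.float64(0.011), np.float64(0.001), np.float64(-0.01), np.float64(0.007)]
(array([ 0.186,  0.013, -0.185]), array([0.073, 0.034, 0.083]))
```

Request:
send_rows([
  [[0.06,0,-0.06],[0.025,0.01,0.03]],
  [[0.12,0,-0.12],[0.05,0.022,0.055]],
  [[0.186,0.013,-0.185],[0.073,0.034,0.083]],
  [[0.186,0.013,-0.185],[0.073,0.034,0.083]],
  [[0.186,0.013,-0.185],[0.073,0.034,0.083]],
], fingers=0.05)

```text
clock: 7.75
tool_pos: [0.4556, 0.0492, 0.2205]
eef_rot: [0.323, 0.888, -0.112, 0.307]
contact_force: [-0.4, 0.2, -0.8]
opening: 0.049
finger_force: 0.0
```

```bash
python3 st.py
python3 - <<'E'
from h import *
r=look(np.radians(-40),np.radians(38))
for p in([.438,.068,.21],[.438,.068,.11],[.438,.068,.014],[.51,.133,.014]):print(p,row(p,r))
E
```

```text
7.75 [ 0.069  0.894 -1.338  2.413  1.396  1.586 -1.329] [0.456 0.049 0.22 ] [-0.4  0.2 -0.8] 
 [[-0.603, 0.642, 0.473], [0.505, 0.766, -0.397], [-0.617, -0.001, -0.787]] z az -40.0 tilt 38.1
[0.438, 0.068, 0.21] (array([ 0.089,  0.011, -0.025]), array([-0.   ,  0.001,  0.   ]))
[0.438, 0.068, 0.11] (array([0.294, 0.011, 0.237]), array([-0.   ,  0.001,  0.   ]))
[0.438, 0.068, 0.014] (array([0.492, 0.011, 0.489]), array([-0.   ,  0.001,  0.   ]))
[0.51, 0.133, 0.014] (array([0.456, 0.331, 0.517]), array([-0.   ,  0.001,  0.   ]))
```

Tracking is exact. I'll descend beside the red decoy and then push it slowly aside at foot height.

Request:
send_rows([
  [[0.089,0.011,-0.025],[0,0,0]],
  [[0.19,0.011,0.106],[0,0,0]],
  [[0.294,0.011,0.237],[0,0,0]],
  [[0.4,0.011,0.37],[0,0,0]],
  [[0.46,0.011,0.45],[0,0,0]],
  [[0.492,0.011,0.489],[0,0,0]],
  [[0.492,0.011,0.489],[0,0,0]],
])

```text
clock: 8.62
tool_pos: [0.4374, 0.0684, 0.0136]
eef_rot: [0.324, 0.888, -0.112, 0.306]
contact_force: [-0.1, -0.1, 0.1]
opening: 0.042
finger_force: 0.0
```

```bash
python3 st.py
python3 - <<'E'
from h import *
r=look(np.radians(-40),np.radians(38))
for p in([.448,.077,.014],[.512,.135,.014]):print(p,row(p,r))
E
```

```text
8.625 [-0.154  1.392 -1.043  2.476  1.754  1.758 -1.766] [0.437 0.068 0.014] [-0.1 -0.1  0.1] 
 [[-0.603, 0.644, 0.471], [0.507, 0.765, -0.397], [-0.616, -0.001, -0.788]] z az -40.1 tilt 38.0
[0.448, 0.077, 0.014] (array([-0.008,  0.045,  0.004]), array([-0.001, -0.   , -0.   ]))
[0.512, 0.135, 0.014] (array([-0.038,  0.33 ,  0.028]), array([-0.001, -0.   , -0.   ]))
```

Request:
send_rows([
  [[-0.002,0.015,0.001],[0,0,0]],
  [[-0.003,0.03,0.002],[0,0,0]],
  [[-0.005,0.045,0.004],[0,0,0]],
  [[-0.007,0.058,0.005],[0,0,0]],
  [[-0.008,0.07,0.006],[0,0,0]],
  [[-0.01,0.083,0.007],[0,0,0]],
  [[-0.011,0.096,0.008],[0,0,0]],
  [[-0.013,0.11,0.009],[0,0,0]],
  [[-0.014,0.123,0.01],[0,0,0]],
  [[-0.016,0.137,0.012],[0,0,0]],
  [[-0.017,0.15,0.013],[0,0,0]],
  [[-0.019,0.165,0.014],[0,0,0]],
])

```text
clock: 10.12
tool_pos: [0.4751, 0.1026, 0.0142]
eef_rot: [0.324, 0.888, -0.111, 0.306]
contact_force: [-1.4, -1.0, 1.4]
opening: 0.05
finger_force: 0.7
```

Run:
```python
from h import *
i=snapshot("top")["img"];cv2.imwrite("pics/t1.png",cv2.resize(i[140:330,205:405],None,fx=3,fy=3))
print(get_state()["contact_force"])
```

```text
[0.11314532 0.23204479 1.57240627]
```

View pics/t1.png

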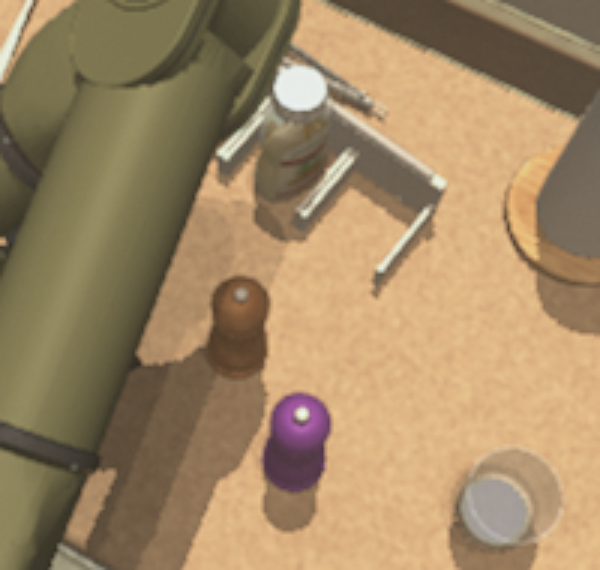

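The brown mill, purple decoy and rack are undisturbed, and the red one is hidden under the arm with a contact force around 1 to 2 N. I'll continue that push.

Request:
send_rows([
  [[-0.002,0.015,0.001],[0,0,0]],
  [[-0.003,0.03,0.002],[0,0,0]],
  [[-0.005,0.045,0.004],[0,0,0]],
  [[-0.007,0.058,0.005],[0,0,0]],
  [[-0.008,0.07,0.006],[0,0,0]],
  [[-0.01,0.083,0.007],[0,0,0]],
  [[-0.011,0.096,0.008],[0,0,0]],
  [[-0.013,0.11,0.009],[0,0,0]],
  [[-0.014,0.123,0.01],[0,0,0]],
  [[-0.016,0.137,0.012],[0,0,0]],
  [[-0.017,0.15,0.013],[0,0,0]],
  [[-0.019,0.165,0.014],[0,0,0]],
])

```text
clock: 11.68
tool_pos: [0.5124, 0.1359, 0.0144]
eef_rot: [0.324, 0.888, -0.111, 0.306]
contact_force: [-1.1, -0.8, 0.2]
opening: 0.05
finger_force: 0.5
```

Run:
```python
from h import *
i=snapshot("scene")["img"];cv2.imwrite("pics/s2.png",cv2.resize(i[110:300,170:400],None,fx=2.6,fy=2.6))
s=get_state();print(s["contact_force"])
r=look(np.radians(-40),np.radians(38))
for p in([.485,.104,.014],[.455,.08,.014],[.436,.03,.014]):print(p,row(p,r,s))
```

```text
[ 0.89105207 -0.73196058 -0.55140396]
[0.485, 0.104, 0.014] (array([ 0.002, -0.143,  0.   ]), array([ 0.   ,  0.   , -0.001]))
[0.455, 0.08, 0.014] (array([ 0.022, -0.268, -0.015]), array([ 0.   ,  0.   , -0.001]))
[0.436, 0.03, 0.014] (array([-0.025, -0.436,  0.021]), array([ 0.   ,  0.   , -0.001]))
```

View pics/s2.png

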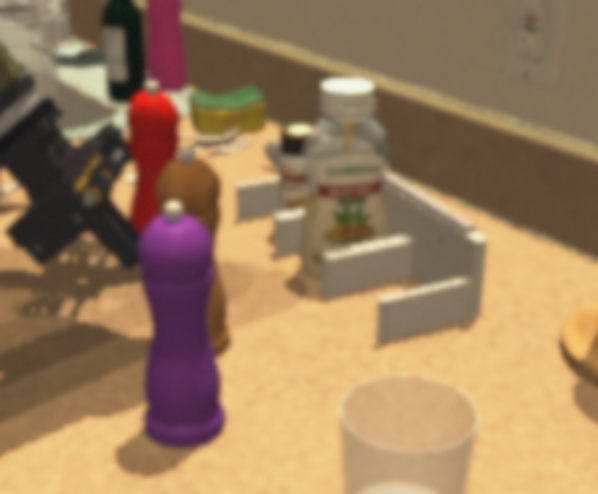

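The red decoy stands upright and clear, and everything else is in place. I'll retreat along the same line, open the fingers to 0.38 and line up behind the brown mill.

Request:
send_rows([
  [[0.01,-0.1,-0.005],[0,0,0]],
  [[0.022,-0.268,-0.015],[0,0,0]],
  [[0.022,-0.268,-0.015],[0,0,0]],
  [[0.022,-0.268,-0.015],[0,0,0]],
])

```text
clock: 12.22
tool_pos: [0.455, 0.0804, 0.0138]
eef_rot: [0.324, 0.888, -0.11, 0.306]
contact_force: [-0.3, 0.7, -0.1]
opening: 0.05
finger_force: 0.0
```

Request:
send_rows([
  [[0,0,0],[0,0,0]],
  [[0,0,0],[0,0,0]],
], fingers=0.38)

```text
clock: 12.48
tool_pos: [0.4549, 0.08, 0.014]
eef_rot: [0.325, 0.888, -0.111, 0.306]
contact_force: [-0.2, -0.2, -0.4]
opening: 0.249
finger_force: 0.0
```

```bash
python3 st.py
python3 - <<'E'
from plan import *
r=look(np.radians(-40),np.radians(38));s=get_state()
p0,_=pose(np.array([.48,-.0117]),np.radians(-40),np.radians(38));print(p0)
for p in([.438,.03,.0135],list(p0)):print(np.round(p,3),row(p,r,s),ik(s["q"],np.array(p),r)[0].round(2))
E
```

```text
12.475 [-0.138  1.374 -1.043  2.416  1.768  1.736 -1.687] [0.455 0.08  0.014] [-0.2 -0.2 -0.4] 
 [[-0.601, 0.644, 0.472], [0.509, 0.765, -0.396], [-0.616, 0.002, -0.788]] z az -40.0 tilt 38.0
[0.4564159  0.00808941 0.01254095]
[0.438 0.03  0.014] (array([-0.05 , -0.164,  0.041]), array([ 0.   ,  0.   , -0.001])) [-0.09  1.4  -1.02  2.54  1.81  1.77 -1.77]
[0.456 0.008 0.013] (array([-0.122, -0.18 ,  0.101]), array([ 0.   ,  0.   , -0.001])) [-0.01  1.38 -0.99  2.52  1.88  1.75 -1.68]
```

Run:
```python
from plan import *
q=get_state()["q"];s=get_state();RED=np.array([.555,.165])
W=[([.478,-.010],-44,38),([.505,-.022],-40,38),([.53,-.030],-35,38),([.555,-.035],-30,38),([.58,-.040],-26,36),([.605,-.045],-20,34),([.629,-.050],-13,34),([.653,-.055],-12,38),([.653,-.055],-12,42)]
for m,psi,t in W:
    c,p,rot=chk(np.array(m),np.radians(psi),np.radians(t),RED);q,a,b=ik(q,p,rot);print(m,psi,t,c.round(3),p.round(4),q.round(2),round(a,4))
p,rot=pose(np.array([.478,-.010]),np.radians(-44),np.radians(38),.048);print(row(p,rot,s),p,ik(s["q"],p,rot)[0].round(2))
```

```text
[0.478, -0.01] -44 38 [0.018 0.061 0.039 0.126 0.355] [0.4559 0.0114 0.0125] [-0.01  1.38 -1.01  2.47  1.82  1.73 -1.7 ] 0.0
[0.505, -0.022] -40 38 [0.018 0.056 0.011 0.104 0.36 ] [ 0.4814 -0.0022  0.0125] [ 0.06  1.35 -0.97  2.46  1.92  1.69 -1.56] 0.0
[0.53, -0.03] -35 38 [0.018 0.055 0.007 0.087 0.364] [ 0.5048 -0.0123  0.0125] [ 0.12  1.33 -0.94  2.45  2.03  1.65 -1.42] 0.0
[0.555, -0.035] -30 38 [0.018 0.054 0.007 0.07  0.372] [ 0.5283 -0.0196  0.0125] [ 0.18  1.31 -0.91  2.42  2.14  1.58 -1.29] 0.0
[0.58, -0.04] -26 36 [0.016 0.055 0.008 0.049 0.391] [ 0.5522 -0.0264  0.0123] [ 0.25  1.27 -0.89  2.37  2.19  1.44 -1.13] 0.0
[0.605, -0.045] -20 34 [ 0.013  0.062 -0.001  0.028  0.411] [ 0.5757 -0.0343  0.012 ] [ 0.33  1.23 -0.87  2.31  2.25  1.28 -0.95] 0.0
[0.629, -0.05] -13 34 [0.013 0.075 0.003 0.01  0.427] [ 0.5986 -0.043   0.012 ] [ 0.39  1.21 -0.84  2.27  2.34  1.15 -0.81] 0.0
[0.653, -0.055] -12 38 [0.018 0.077 0.02  0.001 0.434] [ 0.6229 -0.0486  0.0125] [ 0.4   1.24 -0.83  2.24  2.42  1.19 -0.8 ] 0.0
[0.653, -0.055] -12 42 [0.023 0.077 0.012 0.006 0.421] [ 0.6233 -0.0487  0.013 ] [ 0.39  1.28 -0.82  2.28  2.5   1.31 -0.86] 0.0
(array([-0.07 , -0.169,  0.061]), array([0.014, 0.   , 0.017])) [0.44347169 0.0233436  0.01254095] [-0.06  1.39 -1.02  2.49  1.79  1.75 -1.76]
```

Request:
send_rows([
  [[-0.035,-0.085,0.03],[0.007,0,0.008]],
  [[-0.07,-0.169,0.061],[0.014,0,0.017]],
  [[-0.07,-0.169,0.061],[0.014,0,0.017]],
  [[-0.07,-0.169,0.061],[0.014,0,0.017]],
])

```text
clock: 12.98
tool_pos: [0.4435, 0.0238, 0.0123]
eef_rot: [0.355, 0.877, -0.122, 0.302]
contact_force: [0.1, -0.6, 0.3]
opening: 0.381
finger_force: 0.0
```

```bash
python3 st.py
python3 - <<'E'
from plan import *
RED=np.array([.555,.165])
for m in ([.505,-.019],[.53,-.026],[.555,-.032],[.58,-.038],[.595,-.041],[.61,-.045],[.62,-.047],[.63,-.049],[.64,-.052],[.648,-.054]):
    b=[]
    for psi in range(-44,-9,3):
        for t in range(30,47,2):
            c=chk(np.array(m),np.radians(psi),np.radians(t),RED)[0]
            if c[4]>.352:b.append((c[:4].min().round(4),psi,t))
    print(m,sorted(b,reverse=True)[:40:5])
E
```

```text
12.975 [-0.06   1.388 -1.019  2.492  1.785  1.748 -1.761] [0.444 0.024 0.012] [ 0.1 -0.6  0.3] 
 [[-0.566, 0.695, 0.443], [0.548, 0.719, -0.427], [-0.616, 0.001, -0.788]] z az -44.0 tilt 38.0
[0.505, -0.019] [(np.float64(0.0274), -44, 46), (np.float64(0.0205), -44, 40), (np.float64(0.0157), -41, 38), (np.float64(0.0109), -44, 32), (np.float64(0.0081), -38, 34), (np.float64(0.0027), -35, 30)]
[0.53, -0.026] [(np.float64(0.0219), -44, 46), (np.float64(0.0176), -41, 46), (np.float64(0.0156), -41, 38), (np.float64(0.0134), -41, 34), (np.float64(0.0133), -38, 34), (np.float64(0.0109), -41, 32), (np.float64(0.0092), -35, 34), (np.float64(0.0085), -44, 30)]
[0.555, -0.032] [(np.float64(0.0273), -41, 46), (np.float64(0.0228), -44, 42), (np.float64(0.0205), -41, 40), (np.float64(0.0181), -44, 38), (np.float64(0.0158), -35, 36), (np.float64(0.0139), -32, 36), (np.float64(0.0134), -35, 34), (np.float64(0.0109), -32, 32)]
[0.58, -0.038] [(np.float64(0.0263), -35, 46), (np.float64(0.0228), -38, 42), (np.float64(0.0205), -35, 40), (np.float64(0.0185), -41, 40), (np.float64(0.0158), -29, 36), (np.f
[... 944 characters left out ...]
, -17, 32), (np.float64(0.0041), -20, 32), (np.float64(0.0033), -17, 34), (np.float64(0.0024), -23, 42), (np.float64(0.0016), -23, 34), (np.float64(0.0011), -26, 38), (np.float64(0.0), -26, 34)]
[0.64, -0.052] [(np.float64(0.0075), -11, 38), (np.float64(0.0061), -14, 36), (np.float64(0.0041), -14, 32), (np.float64(0.003), -20, 40), (np.float64(0.0013), -23, 44), (np.float64(0.0), -17, 32), (np.float64(0.0), -20, 30), (np.float64(0.0), -23, 32)]
[0.648, -0.054] [(np.float64(0.0076), -11, 42), (np.float64(0.005), -11, 44), (np.float64(0.0023), -17, 44), (np.float64(0.0005), -11, 32), (np.float64(0.0), -14, 30), (np.float64(0.0), -17, 30), (np.float64(0.0), -20, 36), (np.float64(0.0), -23, 44)]
```

```bash
cat > rows.py <<'E'
from plan import *
import sys
def rows(W,n,a=None):
    W=np.array(W);k=np.linspace(0,len(W)-1,n+1)[1:];s=get_state()
    for x in k:
        m=[np.interp(x,range(len(W)),W[:,j]) for j in range(4)]
        p,r=pose(np.array(m[:2]),np.radians(m[2]),np.radians(m[3]));sh,tu=row(p,r,s);print([sh.tolist(),tu.tolist()],end=", ")
E
python3 -c "
from rows import *
rows([[.469,-.001,-44,38],[.48,-.0117,-43,38],[.4925,-.0155,-42,38],[.505,-.019,-41,38],[.5175,-.0225,-40.5,38],[.53,-.026,-40,38]],10)"
```

```text
[[-0.033, -0.002, 0.025], [-0.002, -0.0, -0.002]], [[-0.053, -0.002, 0.041], [-0.003, -0.0, -0.005]], [[-0.069, 0.007, 0.053], [-0.005, -0.0, -0.007]], [[-0.084, 0.016, 0.065], [-0.007, -0.0, -0.009]], [[-0.099, 0.025, 0.076], [-0.008, -0.0, -0.011]], [[-0.114, 0.034, 0.088], [-0.01, -0.0, -0.013]], [[-0.129, 0.044, 0.1], [-0.011, -0.0, -0.014]], [[-0.144, 0.054, 0.112], [-0.012, -0.0, -0.016]], [[-0.159, 0.064, 0.123], [-0.013, -0.0, -0.017]], [[-0.174, 0.074, 0.135], [-0.014, -0.0, -0.018]],
```

Request:
send_rows([
  [[-0.016,-0.001,0.012],[0,0,0]],
  [[-0.033,-0.002,0.025],[-0.002,0,-0.002]],
  [[-0.053,-0.002,0.041],[-0.003,0,-0.005]],
  [[-0.069,0.007,0.053],[-0.005,0,-0.007]],
  [[-0.084,0.016,0.065],[-0.007,0,-0.009]],
  [[-0.099,0.025,0.076],[-0.008,0,-0.011]],
  [[-0.114,0.034,0.088],[-0.01,0,-0.013]],
  [[-0.129,0.044,0.1],[-0.011,0,-0.014]],
  [[-0.144,0.054,0.112],[-0.012,0,-0.016]],
  [[-0.159,0.064,0.123],[-0.013,0,-0.017]],
  [[-0.174,0.074,0.135],[-0.014,0,-0.018]],
])

```text
clock: 14.35
tool_pos: [0.5064, -0.0074, 0.0126]
eef_rot: [0.322, 0.889, -0.112, 0.306]
contact_force: [-0.8, -0.2, 0.5]
opening: 0.38
finger_force: 0.5
```

```bash
python3 - <<'E'
from h import *
i=snapshot("scene")["img"]
a=snapshot("top")["img"]
cv2.imwrite("pics/s3.png",np.hstack([cv2.resize(i[110:300,200:390],(400,400)),cv2.resize(a[140:330,215:405],(400,400))]))
s=get_state();print(s["contact_force"],s["tool_pos"])
E
python3 -c "
from rows import *
rows([[.53,-.026,-40,38],[.555,-.032,-35,38],[.58,-.038,-31,37],[.60,-.042,-28,35]],10)"
```

```text
[-0.31121364  0.09478554  0.21790904] [ 0.5066798  -0.00770134  0.01281746]
[[-0.015, 0.012, 0.013], [-0.005, 0.0, -0.006]], [[-0.033, 0.021, 0.027], [-0.01, 0.0, -0.013]], [[-0.051, 0.03, 0.041], [-0.015, 0.0, -0.02]], [[-0.069, 0.039, 0.055], [-0.02, 0.002, -0.025]], [[-0.087, 0.048, 0.07], [-0.024, 0.003, -0.031]], [[-0.106, 0.057, 0.084], [-0.028, 0.005, -0.036]], [[-0.122, 0.066, 0.098], [-0.031, 0.007, -0.041]], [[-0.136, 0.074, 0.109], [-0.034, 0.01, -0.045]], [[-0.15, 0.083, 0.12], [-0.037, 0.014, -0.049]], [[-0.164, 0.091, 0.132], [-0.04, 0.017, -0.053]],
```

View pics/s3.png

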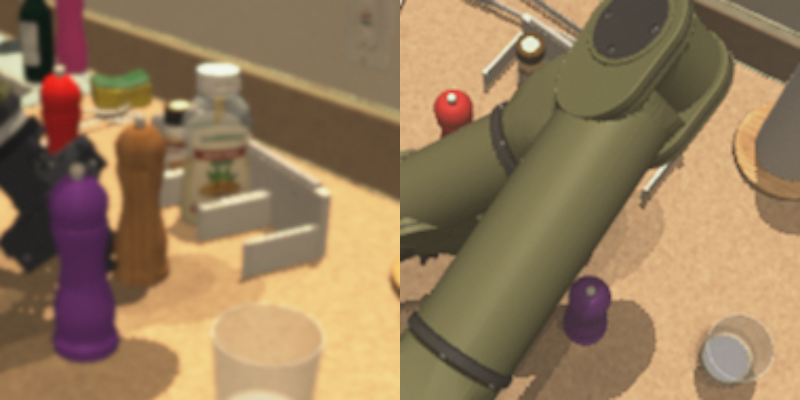

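The mill is upright with its knob at about (142,122) in the left crop, and the purple decoy is untouched. I'll measure it and continue.

Run:
```python
from h import *
d=snapshot("scene")
print(ray(d,200+142/2.105,110+122/2.105,.163))
# calibration check: original knob and purple now
print(ray(d,190+195/3.7,130+145/3.7,.163),ray(d,200+76/2.105,110+171/2.105,.1645))
```

```text
[ 0.52662463 -0.03733642]
[ 0.48417563 -0.01480311] [ 0.41583943 -0.10607315]
```

Request:
send_rows([
  [[-0.015,0.012,0.013],[-0.005,0,-0.006]],
  [[-0.033,0.021,0.027],[-0.01,0,-0.013]],
  [[-0.051,0.03,0.041],[-0.015,0,-0.02]],
  [[-0.069,0.039,0.055],[-0.02,0.002,-0.025]],
  [[-0.087,0.048,0.07],[-0.024,0.003,-0.031]],
  [[-0.106,0.057,0.084],[-0.028,0.005,-0.036]],
  [[-0.122,0.066,0.098],[-0.031,0.007,-0.041]],
  [[-0.136,0.074,0.109],[-0.034,0.01,-0.045]],
  [[-0.15,0.083,0.12],[-0.037,0.014,-0.049]],
  [[-0.164,0.091,0.132],[-0.04,0.017,-0.053]],
])

```text
clock: 15.75
tool_pos: [0.572, -0.0271, 0.0118]
eef_rot: [0.23, 0.926, -0.072, 0.291]
contact_force: [-2.1, 0.4, 1.9]
opening: 0.38
finger_force: 1.1
```

```bash
python3 st.py
python3 - <<'E'
from h import *
i=snapshot("scene")["img"]
cv2.imwrite("pics/s4.png",cv2.resize(i[110:300,200:390],(600,600),interpolation=cv2.INTER_CUBIC))
E
python3 -c "
from rows import *
rows([[.60,-.042,-28,35],[.61,-.045,-26,34],[.62,-.047,-20,31],[.63,-.049,-12,32],[.64,-.052,-11,36],[.648,-.054,-11,40]],12)"
```

```text
15.75 [ 0.285  1.264 -0.924  2.293  2.144  1.398 -1.052] [ 0.572 -0.027  0.012] [-2.1  0.4  1.9] 
 [[-0.725, 0.467, 0.506], [0.383, 0.884, -0.267], [-0.572, 0.0, -0.82]] z az -27.8 tilt 34.9
[[-0.011, 0.003, 0.007], [-0.002, 0.002, -0.003]], [[-0.022, 0.004, 0.015], [-0.005, 0.005, -0.007]], [[-0.033, 0.004, 0.024], [-0.011, 0.01, -0.016]], [[-0.044, 0.004, 0.032], [-0.018, 0.017, -0.027]], [[-0.055, 0.003, 0.04], [-0.026, 0.022, -0.04]], [[-0.067, 0.001, 0.048], [-0.036, 0.019, -0.055]], [[-0.08, -0.001, 0.057], [-0.047, 0.017, -0.071]], [[-0.092, 0.0, 0.065], [-0.051, 0.009, -0.075]], [[-0.105, 0.003, 0.073], [-0.053, -0.0, -0.076]], [[-0.117, 0.005, 0.08], [-0.055, -0.009, -0.076]], [[-0.126, 0.008, 0.086], [-0.056, -0.018, -0.075]], [[-0.136, 0.011, 0.092], [-0.057, -0.028, -0.075]],
```

View pics/s4.png

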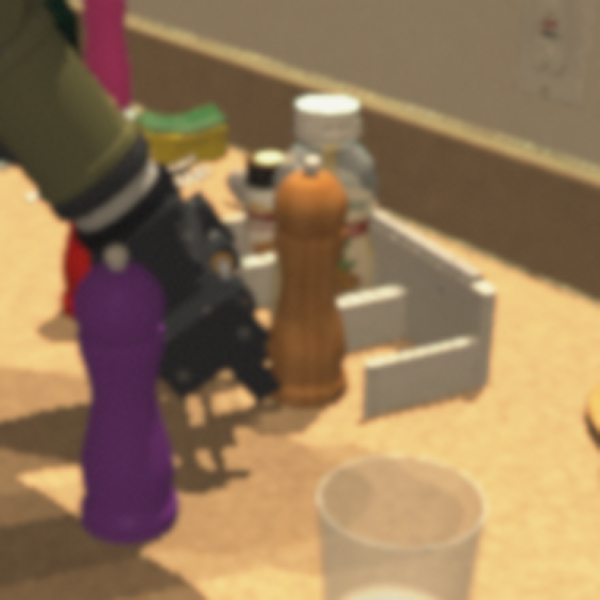

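The mill is upright just in front of the bay mouth: foot around (308,390), right wall's front edge at (368,390). I'll measure it and check its alignment with the bay.

Run:
```python
from srch import *
d=snapshot("scene");k=600/190
c=lambda u,v:(200+(u+.5)/k-.5,110+(v+.5)/k-.5)
# foot: left/right edges at widest, and the nearest bottom point
for n,(u,v) in dict(knob=(312,167)).items():
    p=ray(d,*c(u,v),.163)
    for q in(p,p-[.002,-.003]):print(n,q,((q-bay)@bx).round(4),((q-bay)@bl).round(4))
L,Rr=ray(d,*c(271,392),.008),ray(d,*c(346,386),.008);print(L,Rr,np.linalg.norm(L-Rr))
for n,p in dict(RF=(366,376),RFtop=(367,372),LFt=(0,0)).items():pass
print("RF",ray(d,*c(366,374),.04),"bottom near",ray(d,*c(309,404),0))
s=get_state();r=R.from_quat(s["eef_rot"]);print("tool in bay",(s["tool_pos"][:2]-bay)@bx,(s["tool_pos"][:2]-bay)@bl)
```

```text
knob [ 0.59536667 -0.04745759] -0.0614 -0.004
knob [ 0.59336667 -0.04445759] -0.0639 -0.0014
[ 0.56592822 -0.04471608] [ 0.61263758 -0.06812706] 0.0522478586620239
RF [ 0.59465851 -0.10805502] bottom near [ 0.58545503 -0.06188217]
tool in bay -0.08771636291199827 0.010778279782750786
```

Request:
send_rows([
  [[-0.011,0.003,0.007],[-0.002,0.002,-0.003]],
  [[-0.022,0.004,0.015],[-0.005,0.005,-0.007]],
  [[-0.033,0.004,0.024],[-0.011,0.01,-0.016]],
  [[-0.044,0.004,0.032],[-0.018,0.017,-0.027]],
  [[-0.055,0.003,0.04],[-0.026,0.022,-0.04]],
  [[-0.067,0.001,0.048],[-0.036,0.019,-0.055]],
  [[-0.08,-0.001,0.057],[-0.047,0.017,-0.071]],
  [[-0.092,0,0.065],[-0.051,0.009,-0.075]],
  [[-0.105,0.003,0.073],[-0.053,0,-0.076]],
  [[-0.117,0.005,0.08],[-0.055,-0.009,-0.076]],
])

```text
clock: 17.1
tool_pos: [0.6103, -0.0459, 0.012]
eef_rot: [0.092, 0.945, -0.03, 0.313]
contact_force: [-0.7, 0.8, -0.2]
opening: 0.382
finger_force: 0.5
```

```bash
python3 st.py
python3 - <<'E'
from h import *
i=snapshot("scene")["img"]
cv2.imwrite("pics/s5.png",cv2.resize(i[110:300,200:390],(600,600),interpolation=cv2.INTER_CUBIC))
E
python3 -c "
from rows import *
rows([[.64,-.052,-11,36],[.646,-.0535,-11,39],[.653,-.055,-11.5,42]],5)"
```

```text
17.1 [ 0.436  1.256 -0.884  2.267  2.394  1.213 -0.75 ] [ 0.61  -0.046  0.012] [-0.7  0.8 -0.2] 
 [[-0.788, 0.192, 0.586], [0.154, 0.981, -0.113], [-0.597, 0.001, -0.803]] z az -11.0 tilt 36.6
[[-0.007, -0.001, 0.002], [0.0, -0.003, -0.0]], [[-0.015, -0.001, 0.006], [0.0, -0.01, -0.0]], [[-0.022, -0.001, 0.012], [0.0, -0.016, 0.0]], [[-0.031, -0.001, 0.017], [0.001, -0.023, 0.001]], [[-0.039, -0.001, 0.023], [0.002, -0.03, 0.002]],
```

View pics/s5.png

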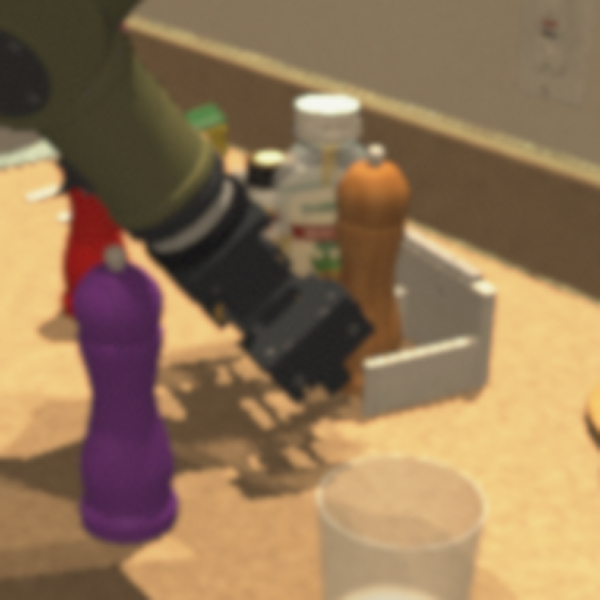

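The mill is upright and entering the bay, knob at (377,152), and the bottle and purple decoy are unmoved. I'll do the last push.

Request:
send_rows([
  [[-0.007,-0.001,0.002],[0,-0.003,0]],
  [[-0.015,-0.001,0.006],[0,-0.01,0]],
  [[-0.022,-0.001,0.012],[0,-0.016,0]],
  [[-0.031,-0.001,0.017],[0.001,-0.023,0.001]],
  [[-0.039,-0.001,0.023],[0.002,-0.03,0.002]],
  [[-0.039,-0.001,0.023],[0.002,-0.03,0.002]],
])

```text
clock: 17.9
tool_pos: [0.6233, -0.0483, 0.0131]
eef_rot: [0.094, 0.929, -0.036, 0.356]
contact_force: [0.4, 0.5, 0.5]
opening: 0.378
finger_force: 0.2
```

```bash
python3 st.py
python3 - <<'E'
from srch import *
k=600/190;c=lambda u,v:(200+(u+.5)/k-.5,110+(v+.5)/k-.5)
d=snapshot("scene");i=d["img"]
p=ray(d,*c(377,152),.163)-[.002,-.003];print("prev",p,(p-bay)@bx,(p-bay)@bl)
# knob: brightest grey blob above the brown head
h=cv2.cvtColor(i,cv2.COLOR_BGR2HSV);m=cv2.inRange(h,(4,110,60),(16,255,200));m[:140]=0;m[260:]=0;m[:,:295]=0;m[:,350:]=0
n,l,st,ce=cv2.connectedComponentsWithStats(m);j=1+np.argmax(st[1:,4]);x,y,w,hh,A=st[j];print(st[j])
top=np.where((l==j).any(1))[0][0];u=np.where(l[top+8]==j)[0].mean();print(u,top)
q=ray(d,u,top-2,.163)-[.002,-.003];print("now",q,(q-bay)@bx,(q-bay)@bl)
s=get_state();r=R.from_quat(s["eef_rot"]);t=s["tool_pos"][:2]-bay;print("tool",t@bx,t@bl,"mill by contact x",t@bx+.0305)
E
```

```text
17.9 [ 0.423  1.303 -0.875  2.285  2.492  1.336 -0.803] [ 0.623 -0.048  0.013] [0.4 0.5 0.5] 
 [[-0.728, 0.201, 0.655], [0.15, 0.98, -0.134], [-0.669, 0.0, -0.743]] z az -11.6 tilt 42.0
prev [ 0.64689768 -0.04578894] -0.01120945142764478 0.007935564995253936
[ 295  145   55   79 1862]
328.5 145
now [0.73792283 0.02508403] 0.06385854959157704 0.09553323098752546
tool -0.03377753612544647 0.0007871372246878528 mill by contact x -0.00327753612544647
```

Request:
send_rows([
  [[0,0,-0.03],[0,0,0]],
  [[0,0,-0.08],[0,0,0]],
  [[0,0,-0.14],[0,0,0]],
  [[0,0,-0.2],[0,0,0]],
  [[0,0,-0.2],[0,0,0]],
  [[-0.1,0,-0.31],[0,0,0]],
  [[-0.22,0,-0.44],[0,0,0]],
  [[-0.33,0,-0.57],[0,0,0]],
  [[-0.446,0,-0.695],[0,0,0]],
  [[-0.446,0,-0.695],[0,0,0]],
])

```text
clock: 19.2
tool_pos: [0.586, -0.0403, 0.2631]
eef_rot: [0.095, 0.927, -0.036, 0.361]
contact_force: [0.1, -0.5, -0.4]
opening: 0.379
finger_force: 0.0
```

```bash
python3 st.py
python3 - <<'E'
from h import *
i=snapshot("scene")["img"];a=snapshot("top")["img"]
cv2.imwrite("pics/s6.png",np.hstack([cv2.resize(i[130:260,250:380],(400,400),interpolation=cv2.INTER_CUBIC),cv2.resize(a[140:270,250:380],(400,400),interpolation=cv2.INTER_CUBIC)]))
E
```

```text
19.2 [ 0.523  0.703 -1.077  2.333  1.996  0.966 -0.635] [ 0.586 -0.04   0.263] [ 0.1 -0.5 -0.4] 
 [[-0.722, 0.202, 0.662], [0.149, 0.979, -0.135], [-0.676, 0.001, -0.737]] z az -11.6 tilt 42.5
```

View pics/s6.png

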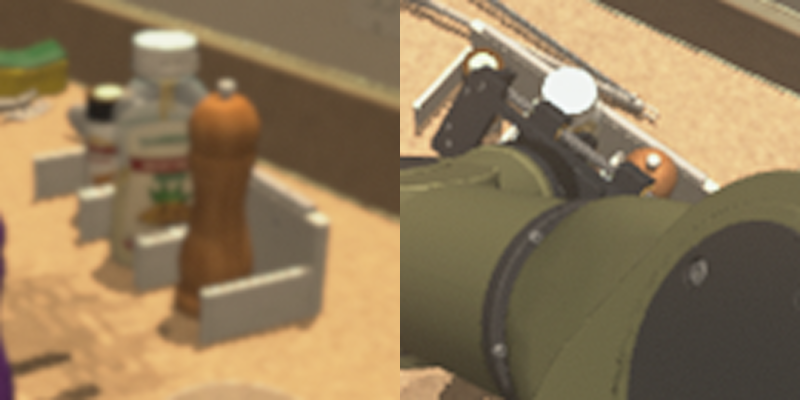

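The mill stands upright in the bay, with its knob at (227,88) in the scene crop and (653,160) in the top crop. Jar and bottle are unmoved. I'll triangulate the knob against the bay.

Run:
```python
from srch import *
k=400/130;a=snapshot("top");b=snapshot("scene")
ct=lambda u,v:(250+(u-400+.5)/k-.5,140+(v+.5)/k-.5);cs=lambda u,v:(250+(u+.5)/k-.5,130+(v+.5)/k-.5)
def rep(n,p):print(n,p.round(4),"bay x",((p[:2]-bay)@bx).round(4),"y",((p[:2]-bay)@bl).round(4))
x,e=tri(a,ct(653,160),b,cs(227,87));print(e);rep("tri",x)
rep("top",ray(a,*ct(653,160),.164));rep("scene",ray(b,*cs(227,87),.164))
# wall tops of right wall now, same views
rep("RF",ray(b,*cs(203,293),.04));rep("RR",ray(b,*cs(308,268),.04));rep("LF",ray(b,*cs(137,237),.04));rep("boardR",ray(a,*ct(712,186),.08))
```

```text
0.0020037314070260855
tri [ 0.6519 -0.0569  0.1638] bay x -0.0041 y -0.002
top [ 0.6505 -0.0562] bay x -0.0056 y -0.0016
scene [ 0.6534 -0.0573] bay x -0.0025 y -0.002
RF [ 0.604  -0.0974] bay x -0.0429 y -0.0512
RR [ 0.688  -0.1117] bay x 0.0422 y -0.0485
LF [ 6.234e-01 -6.000e-04] bay x -0.0432 y 0.0475
boardR [ 0.6952 -0.1056] bay x 0.048 y -0.0411
```

Both views put the mill at bay x ≈ -4 mm, y ≈ -2 mm, with the knob at z = 0.164, so it is upright. The wall points match the bay model, and the arm is clear. Handing in.

```bash
python3 -c "
from plant import *
print(finish_job())"
```

```text
the job is handed in; nothing more can be done
None
```

The brown pepper mill stands upright in the empty bay, about 4 mm in front of its middle and 2 mm to the right, and the job is handed in (no verdict was returned); the jar, bottle and glass look unmoved in the camera views and the mug was not re-checked, and to make room I first pushed the red look-alike mill about 10 cm aside, where it stayed upright.

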